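# Set out the scale, grey target and label for a book's record photograph

## Task

Set out the record shot of the book that lies on the grey background sheet: lay the scale bar in front of it (the side nearest the robot), raised on whichever of the two aluminium risers brings the bar's face level with the top of the book, with the riser lengthwise under the middle of the bar; lay the grey-step target flat to the right of the book, long side along the book's right edge; and stand the label block behind the book with its white card facing the robot's side. Centre the bar, the target and the label block each on its own edge of the book and parallel to that edge, with a gap of about 35 mm to the book. Do not shift the book, nor the other book that waits off the sheet.

Things in the scene. Friction and masses are not known exactly. Their poses are not given: they have to be found in the camera images.
- sheet: Matt mid-grey background sheet lying flat on the table (1 mm thick, count it as table height), 340 mm along its x by 460 mm along its y, white crop marks at the corners. Origin at its centre. Fixed; the book to be photographed is the one whose centre lies less than 150 mm from this origin.
- thick_book: Thick closed oblong book, dark green-grey cover with brown spine, 100 mm (its x) by 140 mm (its y) by 40 mm high, lying flat. Origin: centre of its underside. Its -x edge is its front (towards the robot), +x behind, +y (the spine) left, -y right. It starts either on the sheet or waiting off it to the left; a loose 0.5 kg, not to be moved.
- thin_book: Thin closed oblong book, dark red cover with near-black spine, 100 mm (its x) by 140 mm (its y) by 22 mm high, lying flat. Origin: centre of its underside; axes as for the thick book. It lies where the thick book does not: on the sheet or waiting off it. Loose, 0.28 kg, not to be moved.
- tall_riser: Plain aluminium block, 22 mm (its x) by 70 mm (its y) by 32 mm high, standing on the table: the shorter and higher of the two risers. With the 8 mm scale bar on it, it comes level with the thick book. Its origin is the centre of its underside.
- low_riser: Plain aluminium block, 22 mm (its x) by 100 mm (its y) by 14 mm high: the longer and lower of the two risers. With the 8 mm scale bar on it, it comes level with the thin book. Its origin is the centre of its underside.
- scale_bar: White photographic scale bar with black checks, a flat bar 30 mm (its x) by 160 mm (its y) by 8 mm thick, about 80 g, lying face up; either end may point either way. Its origin is the centre of its underside.
- grey_target: Grey-step target: flat black plate 100 mm (its x) by 40 mm (its y) by 10 mm thick with five patches from white to black on top, about 90 g; either end may point either way. Its origin is the centre of its underside.
- label_block: Label block: black block 30 mm (its x) by 80 mm (its y), upright long faces, front face 14 mm high, back face 26 mm high, with a blank white card on the slope between them, which looks up and towards its -x (front) side. About 70 g. Its origin is the centre of its underside.
- label_front (a point): Point on the middle of the label block's low front face, 15 mm from the block's origin towards its -x side and 7 mm above its underside: shows which way the card faces.
Mind the look-alikes: they are no part of the job. What is shaped like the scale_bar but brown is not meant. Leave any orange look-alike of the tall_riser alone.

How it is judged (in metres and radians):
At the end, for the whole second after the job is handed in: Bar (front), target (right), label block (behind, card to front) centred 35 mm off the book on the sheet, within 12 mm and 8 deg; bar face level with its top within 3 mm on the riser, riser under it within 13 mm and 11 deg; rest on table, upright, at rest, books within 12 mm of their start (((horizontal distance between thick_book and sheet below 0.15 m and x of scale_bar in the frame of thick_book between -0.112 and -0.088 m and y of scale_bar in the frame of thick_book between -0.012 and 0.012 m and z of scale_bar in the frame of thick_book between 0.029 and 0.035 m and angle between the y axis of scale_bar and the y axis of thick_book, either way round below 0.14 rad and horizontal distance between tall_riser and scale_bar below 0.013 m and angle between the y axis of tall_riser and the y axis of scale_bar, either way round below 0.2 rad and height (world z) of each of tall_riser, grey_target, label_block below 0.004 m and x of grey_target in the frame of thick_book between -0.012 and 0.012 m and y of grey_target in the frame of thick_book between -0.137 and -0.113 m and angle between the x axis of each of grey_target, label_block and the x axis of thick_book, either way round below 0.14 rad and x of label_block in the frame of thick_book between 0.088 and 0.112 m and y of label_block in the frame of thick_book between -0.012 and 0.012 m and x of label_front in the frame of thick_book below 0.098 m) or (horizontal distance between thin_book and sheet below 0.15 m and x of scale_bar in the frame of thin_book between -0.112 and -0.088 m and y of scale_bar in the frame of thin_book between -0.012 and 0.012 m and z of scale_bar in the frame of thin_book between 0.011 and 0.017 m and angle between the y axis of scale_bar and the y axis of thin_book, either way round below 0.14 rad and horizontal distance between low_riser and scale_bar below 0.013 m and angle between the y axis of low_riser and the y axis of scale_bar, either way round below 0.2 rad and height (world z) of each of low_riser, grey_target, label_block below 0.004 m and x of grey_target in the frame of thin_book between -0.012 and 0.012 m and y of grey_target in the frame of thin_book between -0.137 and -0.113 m and angle between the x axis of each of grey_target, label_block and the x axis of thin_book, either way round below 0.14 rad and x of label_block in the frame of thin_book between 0.088 and 0.112 m and y of label_block in the frame of thin_book between -0.012 and 0.012 m and x of label_front in the frame of thin_book below 0.098 m)) and linear speed of each of tall_riser, low_riser, scale_bar, grey_target, label_block below 0.01 m/s and angle between each of scale_bar, grey_target, label_block's own z axis and vertical below 0.06 rad and distance of each of thick_book, thin_book from where it was at the start of the episode below 0.012 m); the robot touches nothing.
It fails at once if either book is pushed more than 20 mm from its place (distance of any of thick_book, thin_book from where it was at the start of the episode above 0.02 m).
It also fails if it takes over 128 s, if anything falls off the work surface, if the arm or the gripper's body presses on something with over 40 N, if the wrist force passes 120 N, or if a joint passes its speed limit or range.

## Robot

A 6-joint arm with a two-finger parallel gripper is mounted at the origin on the work surface. World frame = base frame: x ahead of the robot, y to its left, z up, the work surface at z = 0. Lengths are in mm, angles in degrees, forces in N, time in s.
With the tool pointing down it reaches from about 350 to 850 mm from the base axis. Payload 8.1 kg.
Tool frame: the origin (TCP) lies at the very end of the fingers, on their centre line; the grasp point (between the pads) lies 19 mm behind it; z points along the fingers, y is the direction in which the jaws open and shut (so a half turn about z gives the same grasp; the last joint's range is limited). The gripper opens to 85 mm and grips with 20 to 120 N. Pads are 22 mm wide; open, the fingers measure 114 mm over their backs; the gripper's body (76 mm by 85 mm) begins 54 mm behind the grasp point. The pads swing forward as they close: fully open they stand 13 mm farther back than shut.
Start: joints at [72.399, 7.471, 85.268, -0, 87.261, -4.893], TCP at [131.969, 585.311, 231.292] pointing down, gripper open.
Joint ranges: [-169.43, 169.43], [-51.17, 129.36], [1.28, 143.12], [-76.62, 256.62], [0, 156.53], [-152.29, 152.29]. Speed limits (degrees/s): [136.94, 136.94, 159.86, 180, 180, 180].

## Interface

Orientations are given as [roll, pitch, yaw] about the fixed x, y, z axes, in that order (R = Rz(yaw) Ry(pitch) Rx(roll)).
In Python, from bench import r gives the robot as it stands.
- The arm moves only by the shell command python3 -m jog 'ROWS' [OPENING] [FORCE]. ROWS is JSON, a list of rows, each a list of 6 numbers: the shift along the tool's x, y, z normalised to -1 to 1, where 1 is 0.25 m, then the turn, a rotation vector about the tool's x, y, z normalised to -1 to 1, where 1 is pi rad. In form: [[x, y, z, ax, ay, az], ...]. A call has 1 to 10 rows; each row is the pose to reach, as a shift and turn from the pose commanded when the call began, along the tool's axes at that moment, turning the shorter way round; what a row does not reach only later rows make up. A row lasts 1/10 s, in which the tool goes at most 50 mm and 8.59 degrees, less where a joint would pass 70% of its speed; a pose out of reach is approached as far as the arm can. A call with a number of a shift or a turn outside -1 to 1 is refused whole. A call with a gripper value outside its range is refused whole. OPENING is the opening, from 0 (shut) to 1 (fully open), set as the call begins (- or left out, the last holds). The fingers move at their own pace and stop on an object; FORCE is the grip in N (left out, the last holds). Time passes only in rows, so rows that repeat a pose let the fingers close. It gives the time, the measured TCP pose, the force and the opening at its end, in the units of the state.
- r.sense(): the state, without advancing time (a new reading comes with each control period).
- r.snapshot(name): name is "side" or "top" or "wrist"; returns a dict with "pixels" (420x560x3 uint8, red, green, blue), "intrinsics" (3x3 intrinsics, pixels), "extrinsics" (4x4, takes a point from camera to world coordinates). Camera axes: x right, y down, z forward; pixel columns grow to the right and rows downward; lengths in mm; the calibration is good to about 2 mm. A picture is of the moment at which its call begins. There is no depth.
- r.hand_in(): hands the job in, once; it reports no verdict.
The state is a dict: "time": time; "joint_pos": joint angles; "qd": joint speeds; "joint_efforts": joint torques, N m; "tool_pos": TCP position; "tcp_rot": TCP orientation; "ft_force": force on the tool from outside, world axes, zero at the start; "wrist_torque": the same for the moment, N m; "finger_gap": finger opening in mm.
Only numpy, scipy, OpenCV 4.12 (cv2) and the standard library are available. Lean on these libraries where they do the work, as an engineer would, in place of code of your own. Each camera call takes 0.05 s, during which the arm holds its last target.

## Working session

There is one attempt and no reset: what is moved stays moved. The work goes in short steps, Python scripts to look and compute and a shell command to move; the robot and the scene stay as the last step left them, time stands still between calls to the robot, and variables do not carry over. Pictures are saved under pics/ and viewed, and the job is handed in when it is done.

```bash
ls; mkdir -p pics
python3 - <<'E'
from bench import r
import cv2,json,numpy as np
s=r.sense();print(s)
for n in ["top","side","wrist"]:
    p=r.snapshot(n);cv2.imwrite(f"pics/{n}0.png",p["pixels"][:,:,::-1])
    print(n,np.round(p["intrinsics"],2).tolist(),np.round(p["extrinsics"],3).tolist())
E
```

```text
pics
{'time': 0.0, 'joint_pos': array([ 7.23990909e+01,  7.51622221e+00,  8.53304685e+01, -3.58004721e-04,
        8.72610444e+01, -4.89312647e+00]), 'qd': array([-0.14659024, -0.04953639, -0.05867566,  0.0154143 , -0.02804616,
        0.03787171]), 'joint_efforts': array([-2.40223534e-05, -5.69429147e+01, -5.00536323e+01, -4.37455346e-04,
        1.53802283e-02, -2.81826470e-05]), 'tool_pos': array([131.79932004, 584.77425886, 230.22141788]), 'tcp_rot': array([-1.79892627e+02, -8.83326285e-03,  1.67292227e+02]), 'ft_force': array([ 0.38325588, -0.35366129, -0.4260505 ]), 'wrist_torque': array([-0.02563655,  0.00543662, -0.06132962]), 'finger_gap': 85.07729940842982}
top [[425.12, 0.0, 268.72], [0.0, 425.12, 204.94], [0.0, 0.0, 1.0]] [[-0.013, -0.994, 0.108, 321.057], [-1.0, 0.015, 0.021, -89.24], [-0.023, -0.108, -0.994, 1241.265], [0.0, 0.0, 0.0, 1.0]]
side [[459.95, 0.0, 288.46], [0.0, 459.95, 202.92], [0.0, 0.0, 1.0]] [[0.888, -0.337, 0.314, 40.135], [-0.46, -0.673, 0.579, -844.952], [0.016, -0.659, -0.752, 1038.678], [0.0, 0.0, 0.0, 1.0]]
wrist [[310.03, 0.0, 280.92], [0.0, 310.03, 208.25], [0.0, 0.0, 1.0]] [[0.221, 0.938, 0.265, 65.185], [0.975, -0.212, -0.062, 599.554], [-0.002, 0.273, -0.962, 372.467], [0.0, 0.0, 0.0, 1.0]]
```

View pics/top0.png

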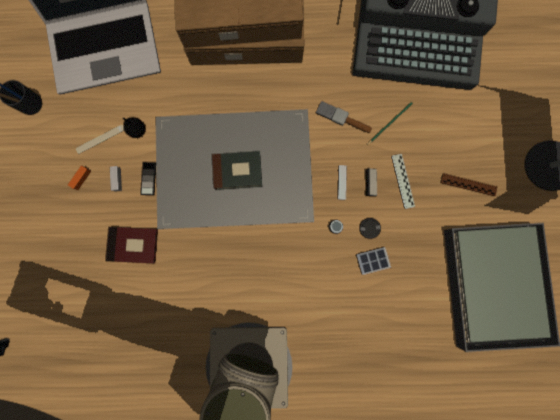

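View pics/side0.png

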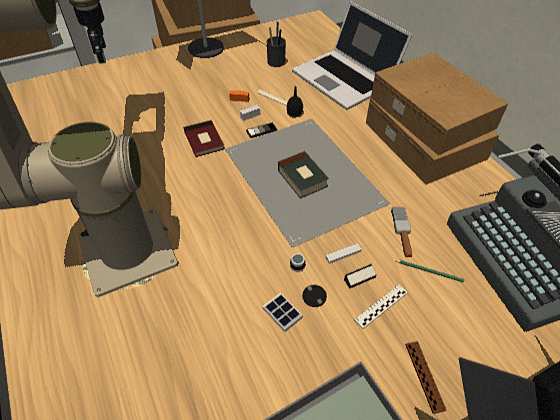

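The thick book is on the sheet (top px 238,170), so the tall riser is needed. Candidates for each item, in top px:
- Riser: grey (115,178) against orange (79,177). The low riser is the long one at (342,182).
- Bar: white checked (403,181) against brown (468,184).
- Target: (148,179).
- Label block: (371,182).

I'll check these in an enlarged crop.

Run:
```python
import cv2,numpy as np
a=cv2.imread("pics/top0.png");b=cv2.imread("pics/side0.png")
c=lambda im,x,y,w,h:cv2.resize(im[y:y+h,x:x+w],(395,295),interpolation=cv2.INTER_CUBIC)
o=np.vstack([np.hstack([c(a,55,140,120,90),c(a,325,140,120,90)]),np.hstack([c(b,180,75,120,90),c(b,310,225,120,90)])])
cv2.imwrite("pics/crop0.png",o)
```

```text
(no output)
```

View pics/crop0.png

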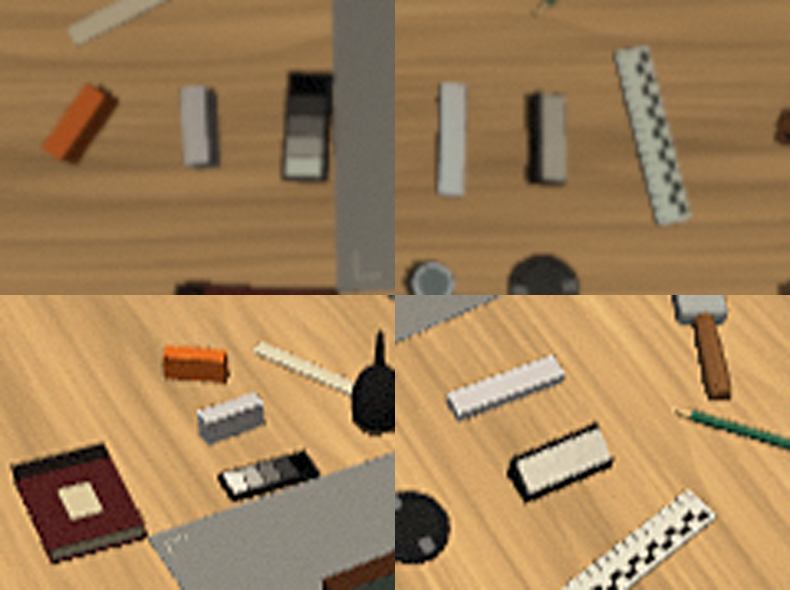

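View pics/wrist0.png

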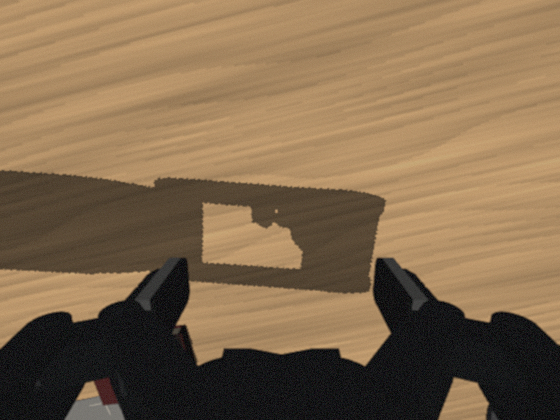

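Crop shows the plain grey short block (115,178) is the tall riser (orange one left out). The white block with black checks (403,181) is the scale bar. On the label block the card looks to the image right (−y). Next I'll segment and fit poses.

```bash
cat > h.py <<'E'
import cv2,numpy as np
from scipy.optimize import least_squares
def proj(cam,P):
    T=np.linalg.inv(cam["extrinsics"]);q=(T[:3,:3]@np.asarray(P,float).T).T+T[:3,3]
    u=(cam["intrinsics"]@q.T).T;return u[:,:2]/u[:,2:]
def ray(cam,uv,z):
    E=cam["extrinsics"];d=E[:3,:3]@np.linalg.inv(cam["intrinsics"])@np.array([uv[0],uv[1],1.]);o=E[:3,3]
    return o+d*(z-o[2])/d[2]
def boxpts(x,y,yaw,dim,z0=0):
    a,b,c=dim;P=[[sx*a/2,sy*b/2,z] for sx in(-1,1) for sy in(-1,1) for z in(0,c)]
    if c==26: P=[[-15,sy*40,z] for sy in(-1,1) for z in(0,14)]+[[15,sy*40,z] for sy in(-1,1) for z in(0,26)]
    P=np.array(P,float);t=np.deg2rad(yaw);R=np.array([[np.cos(t),-np.sin(t)],[np.sin(t),np.cos(t)]])
    P[:,:2]=P[:,:2]@R.T+[x,y];P[:,2]+=z0;return P
def stats(h):
    m=cv2.moments(h.astype(np.float32));A=m["m00"]
    return np.array([m["m10"]/A,m["m01"]/A,m["mu20"]/A,m["mu11"]/A,m["mu02"]/A])
def fit(cam,mask,dim,guess_yaw,z0=0,verbose=0):
    m=cv2.moments(mask.astype(np.uint8),True);A=m["m00"]
    s=np.array([m["m10"]/A,m["m01"]/A,m["mu20"]/A,m["mu11"]/A,m["mu02"]/A])
    w=ray(cam,s[:2],z0+dim[2]/2)
    def f(p):
        d=stats(cv2.convexHull(proj(cam,boxpts(p[0],p[1],p[2],dim,z0)).astype(np.float32)))-s
        d[2:]/=np.sqrt(s[2]+s[4]);return d
    r=least_squares(f,[w[0],w[1],guess_yaw],x_scale=[1,1,1],diff_step=1e-4)
    ha=cv2.contourArea(cv2.convexHull(proj(cam,boxpts(*r.x,dim,z0)).astype(np.float32)))
    return r.x,A,ha,r.cost
def blob(mask,xy):
    n,l=cv2.connectedComponents(mask.astype(np.uint8));x,y=xy
    sub=l[y-3:y+4,x-3:x+4].ravel();sub=sub[sub>0]
    return (l==np.bincount(sub).argmax()) if len(sub) else l<0
D=dict(tall=(22,70,32),low=(22,100,14),bar=(30,160,8),target=(100,40,10),label=(30,80,26),thick=(100,140,40),thin=(100,140,22))
E
python3 - <<'E'
from h import *
from bench import r
c={n:r.snapshot(n) for n in("top","side")}
seeds=dict(top=dict(tall=(115,178),target=(148,179),low=(342,182),label=(373,182),bar=(403,181)),side=dict(tall=(249,112),target=(261,130),low=(343,254),label=(361,275),bar=(382,306)))
g=dict(tall=0,target=90,low=0,label=90,bar=10)
for n in c:
    im=c[n]["pixels"];hsv=cv2.cvtColor(im,cv2.COLOR_RGB2HSV)
    m=(hsv[...,1]<75)|(hsv[...,2]<45)
    o=im.copy();o[m]=(255,0,255);cv2.imwrite(f"pics/m_{n}.png",o[:,:,::-1])
    for k in seeds[n]:
        b=blob(m,seeds[n][k]); 
        if k=="bar": b=cv2.morphologyEx(b.astype(np.uint8),cv2.MORPH_CLOSE,np.ones((5,5)))>0
        if b.sum(): print(n,k,*[np.round(q,2) for q in fit(c[n],b,D[k],g[k])])
        else: print(n,k,"no")
    cv2.imwrite(f"pics/book_{n}.png",cv2.resize(im[130:210,190:290] if n=="top" else im[120:220,240:370],None,fx=6,fy=6,interpolation=cv2.INTER_CUBIC)[:,:,::-1])
E
```

```text
top tall [540.72 387.9    0.  ] 256.0 250.25 38.52
top target [563.09  46.    90.38] 17402.0 476.02 824.27
top low [ 520.08 -277.34    0.  ] 284.0 286.35 85.83
top label [ 517.72 -362.27   87.99] 293.0 319.81 0.37
top bar [ 520.73 -455.59  101.21] 579.0 608.92 0.0
side tall [542.19 388.63   0.  ] 206.0 170.65 9.16
side target [558.99  13.17 133.9 ] 11107.0 370.79 507.53
side low [ 521.22 -275.15    0.  ] 319.0 332.33 51.13
side label [ 519.92 -362.92   88.73] 398.0 458.86 0.18
side bar [ 524.04 -455.65  101.37] 721.0 750.09 0.03
```

View pics/book_top.png

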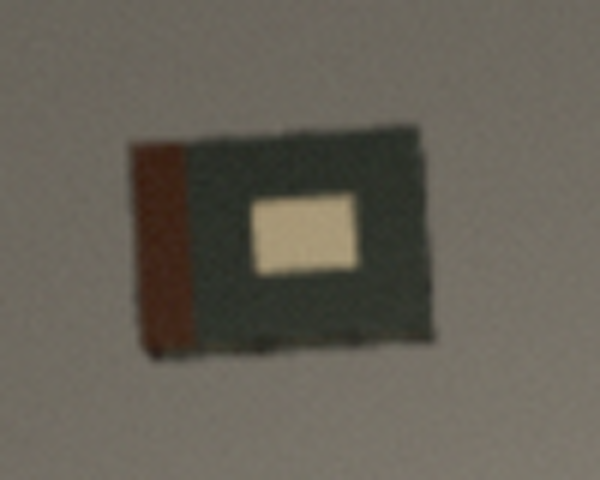

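View pics/book_side.png

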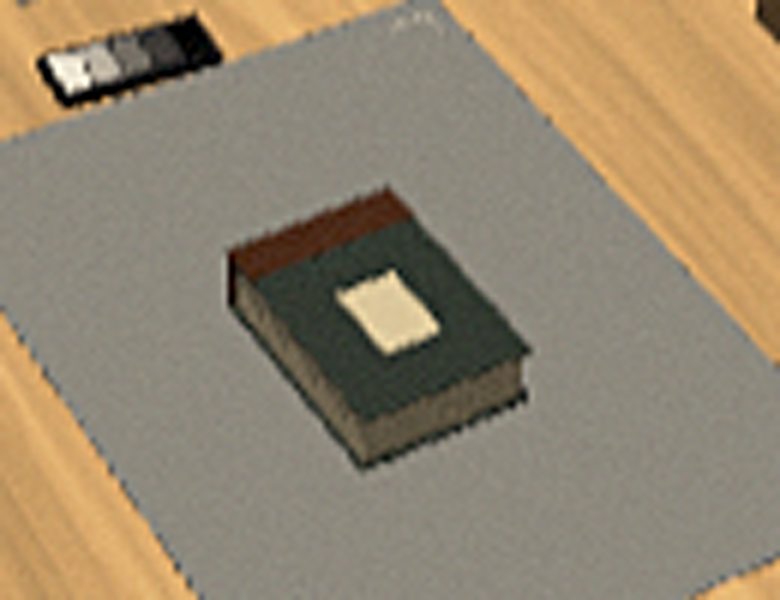

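View pics/m_top.png

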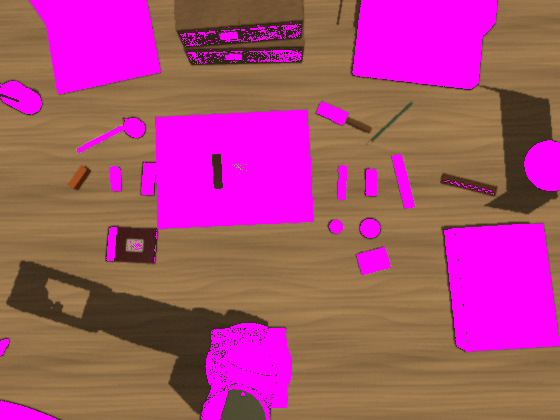

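Run:
```python
from h import *
from bench import r
c={n:r.snapshot(n) for n in("top","side")}
seeds=dict(top=dict(tall=(115,178),low=(342,182),label=(373,182),bar=(403,181)),side=dict(tall=(249,112),low=(343,254)))
for n in c:
    im=c[n]["pixels"];hsv=cv2.cvtColor(im,cv2.COLOR_RGB2HSV)
    m=(hsv[...,1]<75)|(hsv[...,2]<45)
    for k in seeds[n]:
        b=blob(m,seeds[n][k]); print(n,k,*[np.round(q,2) for q in fit(c[n],b,D[k],88)])
def corners(n,pts,o,z,s=6.):
    return np.array([ray(c[n],((p[0]+.5)/s-.5+o[0],(p[1]+.5)/s-.5+o[1]),z) for p in pts])
def rep(W):
    # order: spine-front, spine-back, right-back, right-front
    ctr=W.mean(0)[:2];ax=(W[1]+W[2]-W[0]-W[3])[:2];ay=(W[0]+W[1]-W[2]-W[3])[:2]
    print(ctr.round(1),"yawx",np.rad2deg(np.arctan2(ax[1],ax[0])).round(2),"yawy-90",(np.rad2deg(np.arctan2(ay[1],ay[0]))-90).round(2),np.linalg.norm(ax)/2,np.linalg.norm(ay)/2)
rep(corners("top",[(146,350),(131,145),(417,127),(432,335)],(190,130),40))
rep(corners("side",[(230,250),(388,188),(528,350),(365,418)],(240,120),40))
s=395/120.
rep(corners("top",[(281,179),(290,72),(331,74),(326,181)],(55,140),10,s))
```

```text
top tall [540.38 388.4   92.99] 255.0 285.9 0.13
top low [ 520.03 -277.71   86.45] 285.0 283.94 0.0
top label [ 517.6  -362.25   88.39] 292.0 319.85 0.38
top bar [ 520.68 -455.57  101.28] 580.0 608.93 0.0
side tall [542.38 388.07  95.68] 205.0 222.47 0.03
side low [ 521.4  -277.43   87.35] 320.0 345.48 0.01
[556.2  28. ] yawx 3.84 yawy-90 2.37 100.77175434039061 137.41872055445978
[559.6  27.6] yawx 2.87 yawy-90 2.4 96.76705269666651 137.5243699181428
[540.7 293.1] yawx -2.68 yawy-90 -3.63 97.29311194550337 38.950082134869156
```

```bash
cat > calc.py <<'E'
# rows needed (for typing) to go from measured pose through a list of world targets x,y,z,yaw (tool down)
import sys,json,numpy as np
from scipy.spatial.transform import Rotation as R
from bench import r
s=r.sense();p=np.array(s["tool_pos"]);M=R.from_euler("xyz",s["tcp_rot"],degrees=True)
print("t",round(s["time"],2),"pos",p.round(1),"rpy",np.round(s["tcp_rot"],2),"F",np.round(s["ft_force"],1),"gap",round(s["finger_gap"],1))
for t in json.loads(sys.argv[1]) if len(sys.argv)>1 else []:
    T=R.from_euler("xyz",[180,0,t[3]],degrees=True)
    d=M.inv().apply(np.array(t[:3])-p)/250;a=(M.inv()*T).as_rotvec()/np.pi
    print([float(x) for x in np.round(np.r_[d,a],4)])
E
python3 calc.py '[[541.5,388.2,150,184.3]]'
```

```text
t 0.35 pos [131.9 585.2 231. ] rpy [-179.97   -0.    167.29] F [0.1 0.1 0.9] gap 85.5
[-1.7715, -0.4082, 0.3243, -0.0001, -0.0, -0.0945]
```

```bash
python3 -m jog '[[-0.9,-0.2,0.1,0,0,-0.05],[-0.9,-0.2,0.1,0,0,-0.05],[-0.9,-0.2,0.1,0,0,-0.05],[-0.9,-0.2,0.1,0,0,-0.05],[-0.9,-0.2,0.1,0,0,-0.05],[-0.9,-0.2,0.1,0,0,-0.05]]' 0.7 ; python3 calc.py '[[541.5,388.2,150,184.3]]'
```

```text
time: 0.95
tool_pos: [344.2, 484.4, 205.5]
tcp_rot: [-179.9, 0.0, 176.0]
ft_force: [-1.0, 0.3, -0.3]
finger_gap: 59.8
t 0.95 pos [344.2 484.4 205.5] rpy [-1.7991e+02  4.0000e-02  1.7601e+02] F [-1.   0.3 -0.3] gap 59.8
[-0.8137, -0.3286, 0.223, -0.0005, 0.0002, -0.0461]
```

```bash
python3 -m jog '[[-0.814,-0.329,0.223,0,0,-0.046],[-0.814,-0.329,0.223,0,0,-0.046],[-0.814,-0.329,0.223,0,0,-0.046],[-0.814,-0.329,0.223,0,0,-0.046],[-0.814,-0.329,0.223,0,0,-0.046],[-0.814,-0.329,0.223,0,0,-0.046],[-0.814,-0.329,0.223,0,0,-0.046],[-0.814,-0.329,0.223,0,0,-0.046]]' 0.7 ; python3 calc.py '[[541.5,388.2,150,184.3]]'
python3 - <<'E'
from h import *
from bench import r
c=r.snapshot("wrist");cv2.imwrite("pics/w1.png",c["pixels"][:,:,::-1]);np.savez("w1",**c)
E
```

```text
time: 1.75
tool_pos: [537.2, 393.0, 151.0]
tcp_rot: [180.0, -0.0, -175.4]
ft_force: [-0.6, -0.3, 0.1]
finger_gap: 60.2
t 1.75 pos [537.2 393.  151. ] rpy [ 179.97   -0.   -175.36] F [-0.6 -0.3  0.1] gap 60.2
[-0.0157, -0.0204, 0.004, 0.0002, -0.0, 0.0019]
```

View pics/w1.png

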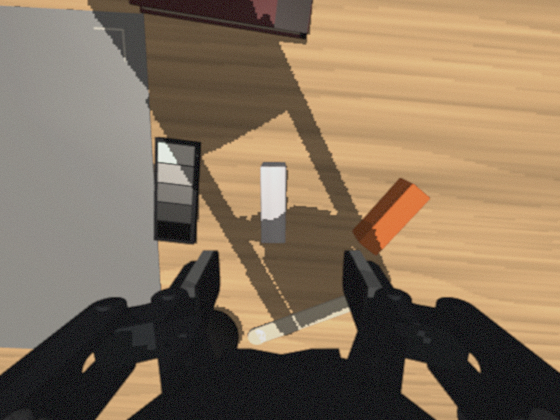

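Run:
```python
from h import *
c=dict(np.load("w1.npz"))
def rep(pts,z,nm):
    W=np.array([ray(c,p,z) for p in pts])
    a=(W[2]+W[3]-W[0]-W[1])[:2]
    print(nm,W.mean(0)[:2].round(1),"long ang",np.rad2deg(np.arctan2(a[1],a[0])).round(1),np.linalg.norm(a)/2, np.linalg.norm((W[1]+W[2]-W[0]-W[3])/2))
rep([(262,167),(284,167),(285,243),(262,243)],32,"tall")
rep([(158,140),(201,143),(195,243),(155,240)],10,"target")
o=cv2.resize(c["pixels"][120:270,130:330],None,fx=4,fy=4,interpolation=cv2.INTER_CUBIC)
cv2.imwrite("pics/w1z.png",o[:,:,::-1])
```

```text
tall [541.6 385.7] long ang 4.5 68.8301522934558 19.678760876928465
target [542.7 295. ] long ang -3.1 96.78647786586468 38.66738908993361
```

View pics/w1z.png

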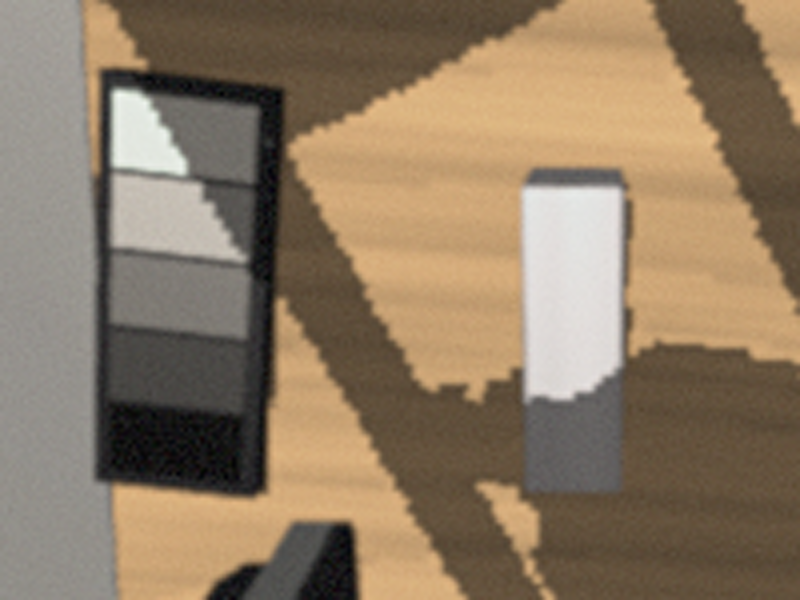

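```bash
python3 calc.py '[[541.6,386.8,150,184.5],[541.6,386.8,6,184.5]]'
```

```text
t 1.8 pos [537.1 393.1 151.2] rpy [ 1.7996e+02  2.0000e-02 -1.7533e+02] F [-0.7  0.1 -0.5] gap 59.6
[-0.0158, -0.0267, 0.0048, 0.0002, 0.0001, 0.0009]
[-0.0155, -0.027, 0.5808, 0.0002, 0.0001, 0.0009]
```

```bash
python3 -m jog '[[-0.0158,-0.0267,0.1,0,0,0.001],[-0.0158,-0.027,0.25,0,0,0.001],[-0.0158,-0.027,0.4,0,0,0.001],[-0.0158,-0.027,0.5,0,0,0.001],[-0.0158,-0.027,0.578,0,0,0.001],[-0.0158,-0.027,0.578,0,0,0.001],[-0.0158,-0.027,0.578,0,0,0.001]]' 0.7 ; python3 calc.py '[[541.6,386.8,6,184.5]]'
```

```text
time: 2.5
tool_pos: [542.1, 386.3, 6.8]
tcp_rot: [180.0, 0.0, -175.5]
ft_force: [-0.4, -0.7, -0.3]
finger_gap: 59.5
t 2.5 pos [542.1 386.3   6.8] rpy [ 1.7999e+02  1.0000e-02 -1.7553e+02] F [-0.4 -0.7 -0.3] gap 59.5
[0.0018, 0.0022, 0.0031, 0.0001, 0.0, -0.0002]
```

```bash
python3 -m jog '[[0,0,0,0,0,0],[0,0,0,0,0,0],[0,0,0,0,0,0],[0,0,0,0,0,0],[0,0,0,0,0,0],[0,0,0,0,0,0],[0,0,0,0,0,0]]' 0 30 ; python3 -m jog '[[0,0,-0.1,0,0,0],[0,0,-0.2,0,0,0],[0,0,-0.36,0,0,0],[0,0,-0.36,0,0,0],[0,0,-0.36,0,0,0]]'; python3 calc.py '[[500,200,120,136],[457.6,23.1,100,92.8]]'
python3 - <<'E'
from h import *
from bench import r
c=r.snapshot("wrist");cv2.imwrite("pics/w2.png",c["pixels"][:,:,::-1])
E
```

```text
time: 3.2
tool_pos: [543.8, 386.2, 8.0]
tcp_rot: [179.9, 0.1, -175.6]
ft_force: [-0.5, 1.4, 6.9]
finger_gap: 21.3
time: 3.7
tool_pos: [543.7, 385.9, 97.8]
tcp_rot: [179.9, 0.2, -175.6]
ft_force: [0.3, 0.4, -2.5]
finger_gap: 21.3
t 3.7 pos [543.7 385.9  97.8] rpy [ 1.7992e+02  1.7000e-01 -1.7562e+02] F [ 0.3  0.4 -2.5] gap 21.3
[0.231, -0.7279, -0.0903, 0.0008, 0.0007, 0.2688]
[0.4544, -1.4206, -0.012, 0.0011, 0.0004, 0.5088]
```

View pics/w2.png

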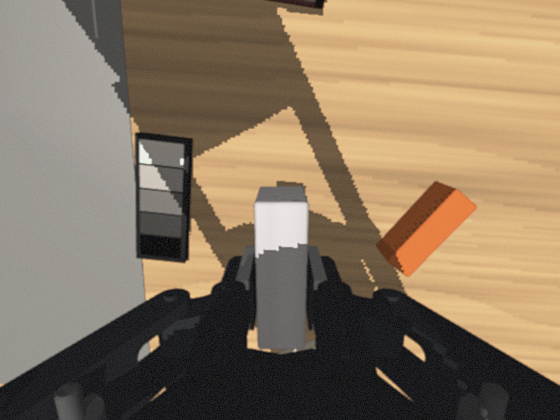

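```bash
python3 -m jog '[[0.23,-0.73,-0.2,0,0,0.27],[0.23,-0.73,-0.2,0,0,0.27],[0.23,-0.73,-0.2,0,0,0.27],[0.23,-0.73,-0.2,0,0,0.27],[0.23,-0.73,-0.2,0,0,0.27],[0.23,-0.73,-0.2,0,0,0.27],[0.23,-0.73,-0.2,0,0,0.27]]' ; python3 calc.py '[[457.6,23.1,120,92.8]]'
```

```text
time: 4.45
tool_pos: [498.2, 198.2, 144.3]
tcp_rot: [-179.9, -0.1, 135.7]
ft_force: [-0.7, 1.4, -1.6]
finger_gap: 21.4
t 4.45 pos [498.2 198.2 144.3] rpy [-1.7985e+02 -8.0000e-02  1.3565e+02] F [-0.7  1.4 -1.6] gap 21.4
[-0.3735, -0.6141, 0.0983, -0.001, -0.0001, 0.2381]
```

```bash
python3 -m jog '[[-0.3735,-0.614,0.02,0,0,0.238],[-0.3735,-0.614,0.02,0,0,0.238],[-0.3735,-0.614,0.02,0,0,0.238],[-0.3735,-0.614,0.02,0,0,0.238],[-0.3735,-0.614,0.02,0,0,0.238],[-0.3735,-0.614,0.02,0,0,0.238],[-0.3735,-0.614,0.02,0,0,0.238],[-0.3735,-0.614,0.02,0,0,0.238]]'
python3 - <<'E'
from h import *
from bench import r
c=r.snapshot("wrist");cv2.imwrite("pics/w3.png",c["pixels"][:,:,::-1]);np.savez("w3",**c)
E
python3 calc.py '[[457.6,23.1,120,92.8]]'
```

```text
time: 5.25
tool_pos: [459.1, 24.6, 140.5]
tcp_rot: [-179.9, -0.0, 93.3]
ft_force: [0.3, -0.5, -0.8]
finger_gap: 21.6
t 5.3 pos [459.2  24.6 140.7] rpy [-1.7996e+02 -1.0000e-02  9.3230e+01] F [ 0.5  0.1 -2. ] gap 21.5
[-0.0056, -0.0065, 0.0827, -0.0002, -0.0, 0.0024]
```

View pics/w3.png

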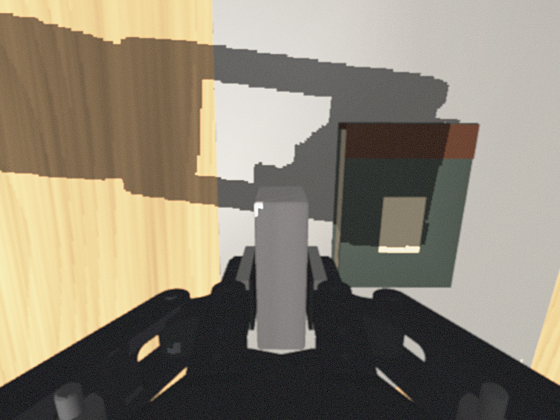

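Run:
```python
from h import *
c=dict(np.load("w3.npz"))
o=cv2.resize(c["pixels"][110:300,320:490],None,fx=3,fy=3,interpolation=cv2.INTER_CUBIC)
o=np.clip(o.astype(float)*1.6,0,255).astype(np.uint8)
cv2.imwrite("pics/w3z.png",o[:,:,::-1])
```

```text
(no output)
```

View pics/w3z.png

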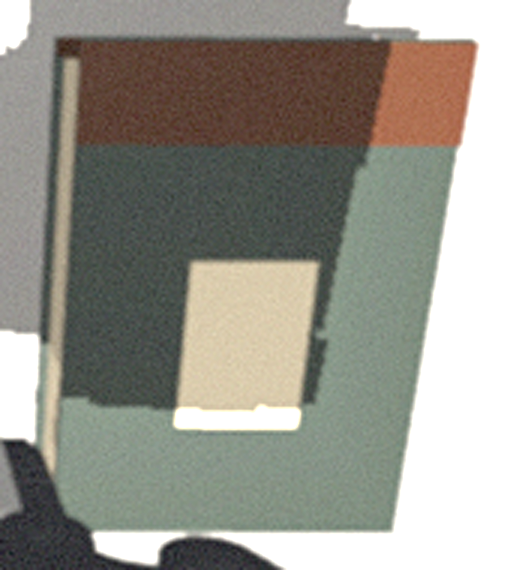

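Run:
```python
from h import *
c=dict(np.load("w3.npz"))
f=lambda p:((p[0]+.5)/3-.5+320,(p[1]+.5)/3-.5+110)
W=np.array([ray(c,f(p),40) for p in [(80,41),(476,42),(391,530),(55,528)]])
print(W.round(1).tolist())
ax=(W[1]+W[2]-W[0]-W[3])[:2]/2;ay=(W[0]+W[1]-W[2]-W[3])[:2]/2
print(W.mean(0),np.rad2deg(np.arctan2(ax[1],ax[0])),np.rad2deg(np.arctan2(ay[1],ay[0]))-90,np.linalg.norm(ax),np.linalg.norm(ay))
```

```text
[[505.2, 93.4, 40.0], [604.8, 98.8, 40.0], [611.5, -38.6, 40.0], [513.4, -43.4, 40.0]]
[558.69929611  27.56931956  40.        ] 2.944094705391108 3.1161675849486272 98.96832917371356 137.26384756640562
```

```bash
python3 calc.py '[[458.6,20.4,40,93],[458.6,20.4,8.5,93]]'
```

```text
t 5.3 pos [459.2  24.6 140.7] rpy [-1.7996e+02 -1.0000e-02  9.3230e+01] F [ 0.5  0.1 -2. ] gap 21.5
[-0.0167, -0.0029, 0.4027, -0.0002, -0.0, 0.0013]
[-0.0167, -0.0028, 0.5287, -0.0002, -0.0, 0.0013]
```

```bash
python3 -m jog '[[-0.0167,-0.003,0.15,0,0,0.001],[-0.0167,-0.003,0.3,0,0,0.001],[-0.0167,-0.003,0.42,0,0,0.001],[-0.0167,-0.003,0.48,0,0,0.001],[-0.0167,-0.003,0.51,0,0,0.001],[-0.0167,-0.003,0.525,0,0,0.001],[-0.0167,-0.003,0.527,0,0,0.001],[-0.0167,-0.003,0.527,0,0,0.001]]'; python3 calc.py '[[458.6,20.4,8,93]]'
```

```text
time: 6.1
tool_pos: [459.7, 19.8, 10.3]
tcp_rot: [179.9, 0.0, 92.8]
ft_force: [0.0, -0.1, -2.6]
finger_gap: 21.4
t 6.1 pos [459.7  19.8  10.3] rpy [1.799e+02 1.000e-02 9.281e+01] F [ 0.  -0.1 -2.6] gap 21.4
[0.0028, -0.0043, 0.0094, 0.0006, 0.0001, -0.001]
```

```bash
python3 -m jog '[[0.0028,-0.0043,0.006,0,0,-0.001],[0.0028,-0.0043,0.009,0,0,-0.001],[0.0028,-0.0043,0.009,0,0,-0.001],[0.0028,-0.0043,0.009,0,0,-0.001]]'; python3 -m jog '[[0,0,0,0,0,0],[0,0,0,0,0,0],[0,0,0,0,0,0],[0,0,0,0,0,0]]' 0.5; python3 -m jog '[[0,0,-0.1,0,0,0],[0,0,-0.25,0,0,0],[0,0,-0.4,0,0,0],[0,0,-0.6,0,0,0],[0,0,-0.6,0,0,0],[0,0,-0.6,0,0,0]]';  python3 - <<'E'
from h import *
from bench import r
c=r.snapshot("wrist");cv2.imwrite("pics/w4.png",c["pixels"][:,:,::-1]);np.savez("w4",**c)
E
python3 calc.py '[[480,-215,160,52],[521.5,-455.6,120,11.2]]'
```

```text
time: 6.5
tool_pos: [458.2, 20.4, 7.9]
tcp_rot: [179.9, -0.0, 93.0]
ft_force: [-2.9, 0.5, 6.3]
finger_gap: 21.5
time: 6.9
tool_pos: [457.5, 20.3, 6.9]
tcp_rot: [-180.0, 0.0, 93.0]
ft_force: [-0.2, 0.2, -0.6]
finger_gap: 42.5
time: 7.5
tool_pos: [459.0, 20.2, 158.8]
tcp_rot: [179.8, 0.0, 93.0]
ft_force: [-0.2, 0.5, -0.4]
finger_gap: 42.4
t 7.55 pos [457.7  20.3 157. ] rpy [1.7997e+02 1.0000e-02 9.2950e+01] F [-0.9 -0.1 -0.4] gap 43.0
[-0.9445, 0.0407, -0.0117, 0.0002, -0.0, 0.2275]
[-1.9141, 0.1569, 0.1484, 0.0002, -0.0001, 0.4542]
```

View pics/w4.png

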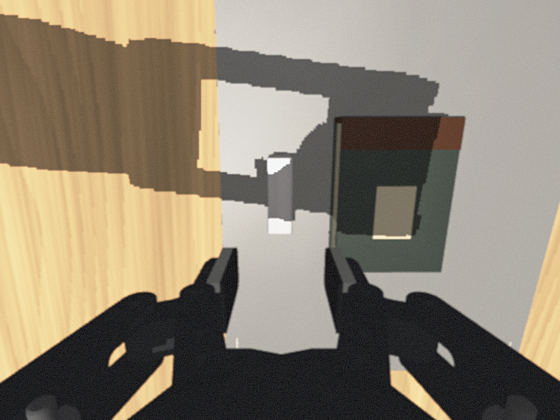

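Run:
```python
from h import *
c=dict(np.load("w4.npz"))
print(c["extrinsics"][:3,3])
W=np.array([ray(c,p,32) for p in [(268,158),(291,158),(291,234),(269,234)]])
print(W.mean(0),W.round(1)[:,:2].tolist())
cv2.imwrite("pics/w4z.png",cv2.resize(c["pixels"][140:250,250:310],None,fx=5,fy=5,interpolation=cv2.INTER_CUBIC)[:,:,::-1])
```

```text
[455.12946074  88.22964331 300.88857383]
[458.92421894  22.37590696  32.        ] [[447.1, 56.7], [466.9, 57.7], [471.0, -11.9], [450.7, -12.9]]
```

View pics/w4z.png

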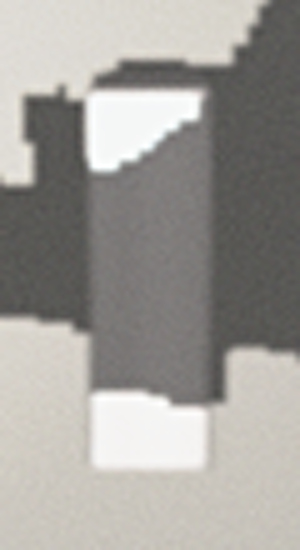

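```bash
python3 -m jog '[[-0.94,0.04,0,0,0,0.228],[-0.94,0.04,0,0,0,0.228],[-0.94,0.04,0,0,0,0.228],[-0.94,0.04,0,0,0,0.228],[-0.94,0.04,0,0,0,0.228],[-0.94,0.04,0,0,0,0.228],[-0.94,0.04,0,0,0,0.228]]' 0.7; python3 calc.py '[[521.5,-455.6,140,11.2]]'
```

```text
time: 8.25
tool_pos: [478.4, -213.8, 154.8]
tcp_rot: [-179.8, 0.0, 51.9]
ft_force: [0.3, 0.9, -1.2]
finger_gap: 59.8
t 8.25 pos [ 478.4 -213.8  154.8] rpy [-1.7977e+02  2.0000e-02  5.1860e+01] F [ 0.3  0.9 -1.2] gap 59.8
[-0.6541, 0.7333, 0.0562, -0.0012, 0.0005, 0.2259]
```

```bash
python3 -m jog '[[-0.654,0.733,0.04,0,0,0.226],[-0.654,0.733,0.04,0,0,0.226],[-0.654,0.733,0.04,0,0,0.226],[-0.654,0.733,0.04,0,0,0.226],[-0.654,0.733,0.04,0,0,0.226],[-0.654,0.733,0.04,0,0,0.226],[-0.654,0.733,0.04,0,0,0.226],[-0.654,0.733,0.04,0,0,0.226]]' 0.7
python3 - <<'E'
from h import *
from bench import r
c=r.snapshot("wrist");cv2.imwrite("pics/w5.png",c["pixels"][:,:,::-1]);np.savez("w5",**c)
E
python3 calc.py
```

```text
time: 9.05
tool_pos: [523.4, -453.5, 146.4]
tcp_rot: [-179.9, 0.0, 11.4]
ft_force: [0.1, -0.4, 0.8]
finger_gap: 59.9
t 9.1 pos [ 523.6 -453.5  147.1] rpy [-179.96   -0.     11.41] F [ 0.3 -0.3 -0.2] gap 59.7
```

View pics/w5.png

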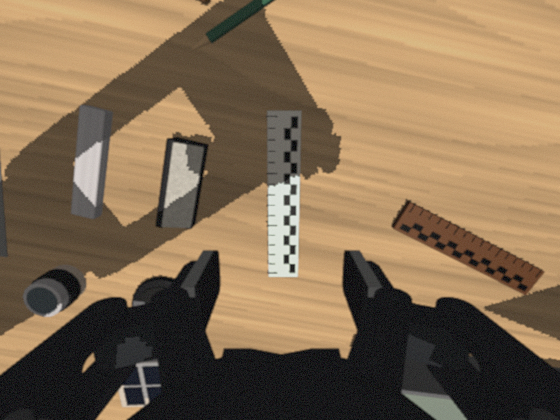

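```bash
python3 - <<'E'
from h import *
c=dict(np.load("w5.npz"))
W=np.array([ray(c,p,8) for p in [(266,111),(300,111),(299,276),(267,276)]])
print(W.mean(0),W.round(1)[:,:2].tolist())
a=W[0]+W[1]-W[2]-W[3];print(np.rad2deg(np.arctan2(a[1],a[0])))
# camera-only fit of label by overlay
cv2.imwrite("pics/w5z.png",cv2.resize(c["pixels"][125:240,145:220],None,fx=5,fy=5,interpolation=cv2.INTER_CUBIC)[:,:,::-1])
E
python3 calc.py '[[521.5,-455.6,60,11.2],[521.5,-455.6,1.5,11.2]]'
```

```text
[ 522.58535029 -456.23765931    8.        ] [[597.0, -426.2], [602.7, -455.0], [448.5, -487.6], [442.2, -456.2]]
11.438661054096041
t 9.1 pos [ 523.6 -453.5  147.1] rpy [-179.96   -0.     11.41] F [ 0.3 -0.3 -0.2] gap 59.7
[-0.0099, 0.0067, 0.3484, -0.0002, -0.0, 0.0012]
[-0.0099, 0.0069, 0.5824, -0.0002, -0.0, 0.0012]
```

View pics/w5z.png

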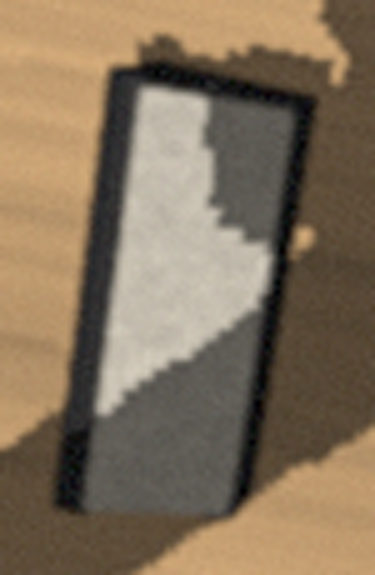

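```bash
python3 -m jog '[[-0.009,0.008,0.15,0,0,0],[-0.009,0.008,0.35,0,0,0],[-0.009,0.008,0.5,0,0,0],[-0.009,0.008,0.56,0,0,0],[-0.009,0.008,0.58,0,0,0],[-0.009,0.008,0.58,0,0,0],[-0.009,0.008,0.58,0,0,0],[-0.009,0.008,0.58,0,0,0]]';python3 calc.py '[[522,-456,1.5,11.3]]'
```

```text
time: 9.9
tool_pos: [522.7, -459.4, 5.1]
tcp_rot: [179.8, -0.1, 11.2]
ft_force: [0.3, 0.4, -0.8]
finger_gap: 60.2
t 9.9 pos [ 522.7 -459.4    5.1] rpy [ 1.7978e+02 -1.4000e-01  1.1240e+01] F [ 0.3  0.4 -0.8] gap 60.2
[-0.0003, -0.0141, 0.0144, 0.0012, -0.0008, -0.0003]
```

```bash
python3 -m jog '[[0,-0.006,0.005,0,0,0],[0,-0.006,0.01,0,0,0],[0,-0.006,0.01,0,0,0]]';python3 calc.py '[[522,-456,1.5,11.3]]'
```

```text
time: 10.2
tool_pos: [520.9, -456.4, -0.5]
tcp_rot: [-180.0, 0.0, 11.2]
ft_force: [0.2, -0.2, -0.8]
finger_gap: 59.6
t 10.2 pos [ 5.209e+02 -4.564e+02 -5.000e-01] rpy [-179.99    0.     11.23] F [ 0.2 -0.2 -0.8] gap 59.6
[0.0048, -0.0008, -0.0078, -0.0, 0.0, -0.0004]
```

```bash
python3 -m jog '[[0,0,-0.004,0,0,0],[0,0,-0.004,0,0,0],[0,0,-0.004,0,0,0],[0,0,-0.004,0,0,0],[0,0,-0.004,0,0,0],[0,0,-0.004,0,0,0],[0,0,-0.004,0,0,0]]' 0 30;python3 calc.py; python3 -m jog '[[0,0,-0.1,0,0,0],[0,0,-0.25,0,0,0],[0,0,-0.45,0,0,0],[0,0,-0.6,0,0,0],[0,0,-0.6,0,0,0],[0,0,-0.6,0,0,0]]'
python3 - <<'E'
from h import *
from bench import r
c=r.snapshot("wrist");cv2.imwrite("pics/w6.png",c["pixels"][:,:,::-1]);np.savez("w6",**c)
E
python3 calc.py '[[480,-215,160,52],[458.7,22.4,120,93]]'
```

```text
time: 10.9
tool_pos: [521.1, -456.7, 0.8]
tcp_rot: [180.0, -0.0, 11.2]
ft_force: [-0.5, -0.0, 2.8]
finger_gap: 28.7
t 10.9 pos [ 521.1 -456.7    0.8] rpy [ 1.7997e+02 -1.0000e-02  1.1240e+01] F [-0.5 -0.   2.8] gap 28.7
time: 11.5
tool_pos: [521.4, -456.9, 151.7]
tcp_rot: [179.9, -0.1, 11.2]
ft_force: [1.0, -0.2, -1.9]
finger_gap: 28.9
t 11.55 pos [ 520.5 -456.   149.4] rpy [-1.7993e+02  4.0000e-02  1.1230e+01] F [ 0.1 -0.2 -1.7] gap 29.2
[0.0288, -0.9772, -0.0411, -0.0005, 0.0001, -0.2265]
[0.1303, -1.925, 0.1201, -0.0005, -0.0001, -0.4543]
```

View pics/w6.png

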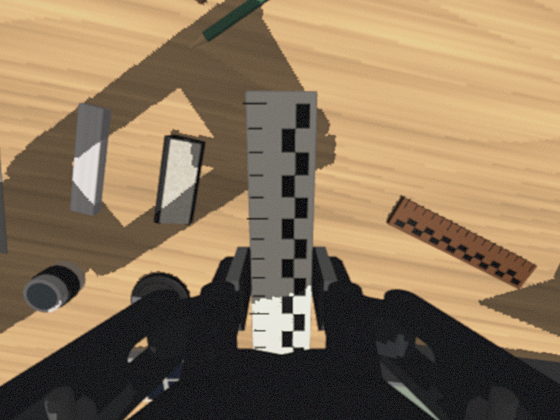

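```bash
python3 -m jog '[[0.03,-0.977,-0.04,0,0,-0.2265],[0.03,-0.977,-0.04,0,0,-0.2265],[0.03,-0.977,-0.04,0,0,-0.2265],[0.03,-0.977,-0.04,0,0,-0.2265],[0.03,-0.977,-0.04,0,0,-0.2265],[0.03,-0.977,-0.04,0,0,-0.2265],[0.03,-0.977,-0.04,0,0,-0.2265]]';python3 calc.py '[[458.7,21.3,140,93]]'
```

```text
time: 12.25
tool_pos: [479.6, -214.0, 158.4]
tcp_rot: [-179.8, 0.0, 52.1]
ft_force: [0.5, -1.2, -0.4]
finger_gap: 28.8
t 12.25 pos [ 479.6 -214.   158.4] rpy [-1.7981e+02  4.0000e-02  5.2070e+01] F [ 0.5 -1.2 -0.4] gap 28.8
[0.6911, -0.6442, 0.0753, -0.0011, -0.0001, -0.2274]
```

```bash
python3 -m jog '[[0.69,-0.644,0.07,0,0,-0.2274],[0.69,-0.644,0.07,0,0,-0.2274],[0.69,-0.644,0.07,0,0,-0.2274],[0.69,-0.644,0.07,0,0,-0.2274],[0.69,-0.644,0.07,0,0,-0.2274],[0.69,-0.644,0.07,0,0,-0.2274],[0.69,-0.644,0.07,0,0,-0.2274],[0.69,-0.644,0.07,0,0,-0.2274],[0.69,-0.644,0.07,0,0,-0.2274]]';python3 calc.py '[[458.7,21.3,60,93],[458.7,21.3,36,93]]'
```

```text
time: 13.15
tool_pos: [460.3, 18.0, 142.8]
tcp_rot: [-180.0, 0.0, 92.7]
ft_force: [0.4, -1.0, -0.5]
finger_gap: 28.8
t 13.15 pos [460.3  18.  142.8] rpy [-1.7998e+02  2.0000e-02  9.2740e+01] F [ 0.4 -1.  -0.5] gap 28.8
[0.0135, -0.0058, 0.3314, -0.0001, 0.0001, -0.0014]
[0.0135, -0.0057, 0.4274, -0.0001, 0.0001, -0.0014]
```

```bash
python3 -m jog '[[0.0135,-0.0058,0.12,0,0,-0.001],[0.0135,-0.0058,0.25,0,0,-0.001],[0.0135,-0.0058,0.34,0,0,-0.001],[0.0135,-0.0058,0.39,0,0,-0.001],[0.0135,-0.0058,0.4,0,0,-0.001],[0.0135,-0.0058,0.4,0,0,-0.001],[0.0135,-0.0058,0.4,0,0,-0.001]]';python3 calc.py; python3 -m jog '[[0,0,0,0,0,0]]'; python3 calc.py '[[458.7,21.3,33,93]]'
```

```text
time: 13.85
tool_pos: [459.7, 22.6, 44.5]
tcp_rot: [179.9, 0.0, 93.1]
ft_force: [0.6, -0.2, 0.1]
finger_gap: 28.9
t 13.85 pos [459.7  22.6  44.5] rpy [1.7987e+02 2.0000e-02 9.3090e+01] F [ 0.6 -0.2  0.1] gap 28.9
time: 13.95
tool_pos: [459.7, 22.7, 44.5]
tcp_rot: [179.9, 0.0, 93.1]
ft_force: [-0.7, -0.0, -1.3]
finger_gap: 28.9
t 13.95 pos [459.7  22.7  44.5] rpy [1.7986e+02 2.0000e-02 9.3110e+01] F [-0.7 -0.  -1.3] gap 28.9
[-0.0055, -0.0043, 0.0459, 0.0008, 0.0001, 0.0006]
```

```bash
python3 -m jog '[[-0.0055,-0.0043,0.02,0.0005,0,0],[-0.0055,-0.0043,0.035,0.0005,0,0],[-0.0055,-0.0043,0.042,0.0005,0,0],[-0.0055,-0.0043,0.045,0.0005,0,0],[-0.0055,-0.0043,0.046,0.0005,0,0],[-0.0055,-0.0043,0.046,0.0005,0,0]]';python3 calc.py '[[458.7,21.3,33,93]]'
```

```text
time: 14.55
tool_pos: [457.5, 21.4, 32.7]
tcp_rot: [-179.9, 0.0, 93.1]
ft_force: [-8.5, -0.3, 16.4]
finger_gap: 29.0
t 14.55 pos [457.5  21.4  32.7] rpy [-1.7988e+02  1.0000e-02  9.3120e+01] F [-8.5 -0.3 16.4] gap 29.0
[-0.0008, 0.0048, -0.0011, -0.0007, 0.0, 0.0007]
```

```bash
python3 -m jog '[[0,0.003,-0.003,0,0,0],[0,0.003,-0.003,0,0,0],[0,0.003,-0.003,0,0,0]]';python3 -m jog '[[0,0,0,0,0,0],[0,0,0,0,0,0],[0,0,0,0,0,0],[0,0,0,0,0,0]]' 0.52;  python3 -m jog '[[0,0,-0.05,0,0,0],[0,0,-0.2,0,0,0],[0,0,-0.4,0,0,0],[0,0,-0.6,0,0,0],[0,0,-0.6,0,0,0],[0,0,-0.6,0,0,0]]';  python3 - <<'E'
from h import *
from bench import r
c=r.snapshot("wrist");cv2.imwrite("pics/w7.png",c["pixels"][:,:,::-1]);np.savez("w7",**c)
c=r.snapshot("side");cv2.imwrite("pics/s7.png",cv2.resize(c["pixels"][100:250,180:400],(792,540),interpolation=cv2.INTER_CUBIC)[:,:,::-1])
E
python3 calc.py '[[470,150,160,145],[542.5,294,140,177]]'
```

```text
time: 14.85
tool_pos: [457.6, 21.4, 32.8]
tcp_rot: [-179.8, 0.0, 93.1]
ft_force: [-6.9, 0.1, 10.9]
finger_gap: 28.8
time: 15.25
tool_pos: [458.1, 21.5, 32.2]
tcp_rot: [-179.9, -0.0, 93.1]
ft_force: [-0.1, -0.1, -0.1]
finger_gap: 44.4
time: 15.85
tool_pos: [459.9, 21.4, 185.1]
tcp_rot: [179.8, 0.0, 93.1]
ft_force: [-1.5, 0.2, -0.8]
finger_gap: 44.1
t 15.95 pos [457.9  21.6 181.8] rpy [-1.7985e+02 -1.0000e-02  9.3110e+01] F [-0.2 -1.2 -0.1] gap 44.1
[0.5104, 0.0766, 0.0869, -0.0007, -0.0004, -0.2883]
[1.0698, 0.3977, 0.1662, -0.0006, -0.0006, -0.466]
```

View pics/w7.png

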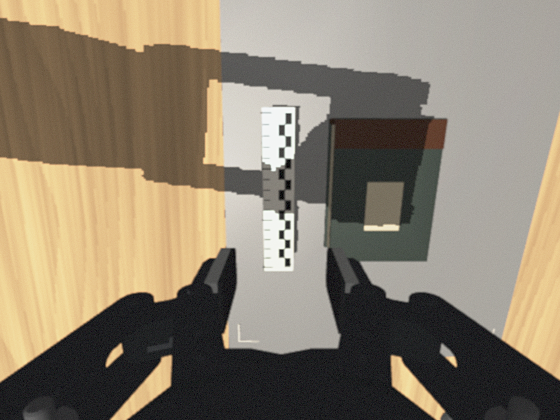

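View pics/s7.png

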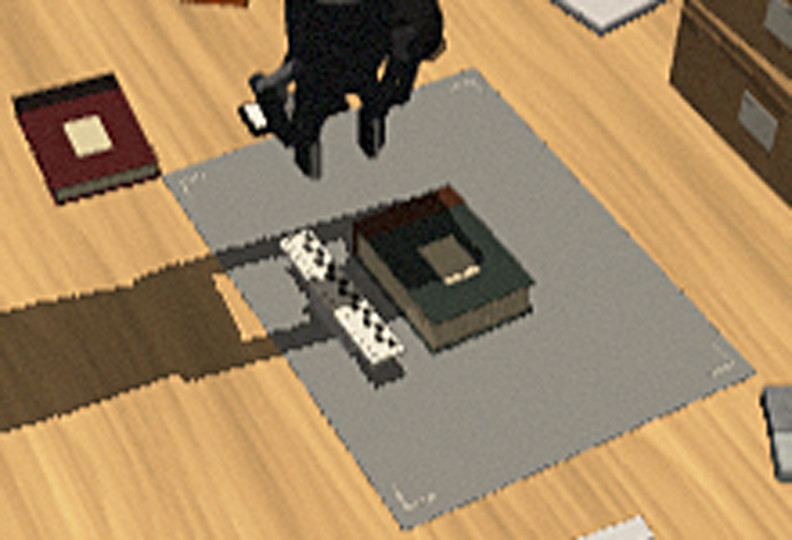

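Bar lies raised and parallel in front of the book (wrist px ~(279,189), book at (385,190)). I'll check the numbers and go for the target.

```bash
python3 - <<'E'
from h import *
c=dict(np.load("w7.npz"))
for pts in ([(262,107),(296,107),(294,270),(263,270)],[(335,119),(447,119),(429,261),(329,261)]):
    W=np.array([ray(c,p,40) for p in pts]);a=W[0]+W[1]-W[2]-W[3]
    print(W.mean(0).round(1),np.rad2deg(np.arctan2(a[1],a[0]))-90)
E
python3 -m jog '[[0.51,0.077,0.02,0,0,-0.288],[0.51,0.077,0.02,0,0,-0.288],[0.51,0.077,0.02,0,0,-0.288],[0.51,0.077,0.02,0,0,-0.288],[0.51,0.077,0.02,0,0,-0.288],[0.51,0.077,0.02,0,0,-0.288],[0.51,0.077,0.02,0,0,-0.288],[0.51,0.077,0.02,0,0,-0.288]]' 0.75;python3 calc.py '[[542.5,294,150,177]]'
```

```text
[458.9  21.8  40. ] 2.762945753337519
[559.7  27.   40. ] 3.5501044175232437
time: 16.75
tool_pos: [469.9, 149.6, 175.9]
tcp_rot: [-179.8, -0.2, 144.7]
ft_force: [0.2, 0.7, -0.4]
finger_gap: 64.2
t 16.75 pos [469.9 149.6 175.9] rpy [-1.7984e+02 -1.7000e-01  1.4471e+02] F [ 0.2  0.7 -0.4] gap 64.2
[0.0961, 0.6395, 0.1021, -0.0006, -0.0012, -0.1794]
```

```bash
python3 -m jog '[[0.096,0.64,0.06,0,0,-0.179],[0.096,0.64,0.1,0,0,-0.179],[0.096,0.64,0.1,0,0,-0.179],[0.096,0.64,0.1,0,0,-0.179],[0.096,0.64,0.1,0,0,-0.179],[0.096,0.64,0.1,0,0,-0.179],[0.096,0.64,0.1,0,0,-0.179]]' 0.75;python3 -m jog '[[0,0,0,0,0,0]]';python3 calc.py '[[542.4,294,60,177],[542.4,294,1,177]]'
python3 - <<'E'
from h import *
from bench import r
c=r.snapshot("wrist");cv2.imwrite("pics/w8.png",c["pixels"][:,:,::-1]);np.savez("w8",**c)
E
```

```text
time: 17.45
tool_pos: [542.7, 293.5, 152.4]
tcp_rot: [-180.0, -0.1, 176.9]
ft_force: [0.4, -0.4, 0.7]
finger_gap: 63.8
time: 17.55
tool_pos: [543.0, 293.6, 152.8]
tcp_rot: [-180.0, -0.0, 177.0]
ft_force: [0.6, -0.0, -0.4]
finger_gap: 64.1
t 17.55 pos [543.  293.6 152.8] rpy [-1.8000e+02 -5.0000e-02  1.7697e+02] F [ 0.6 -0.  -0.4] gap 64.1
[0.0021, 0.0016, 0.3712, -0.0, -0.0003, -0.0001]
[0.0019, 0.0016, 0.6072, -0.0, -0.0003, -0.0001]
```

View pics/w8.png

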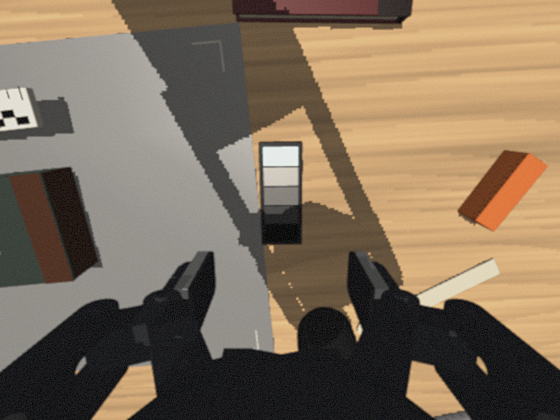

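```bash
python3 - <<'E'
from h import *
c=dict(np.load("w8.npz"))
W=np.array([ray(c,p,10) for p in [(259,143),(303,143),(301,243),(260,243)]]);a=W[2]+W[3]-W[0]-W[1]
print(W.mean(0).round(1),np.rad2deg(np.arctan2(a[1],a[0])))
E
python3 -m jog '[[0.002,-0.002,0.15,0,0,0],[0.002,-0.002,0.35,0,0,0],[0.002,-0.002,0.5,0,0,0],[0.002,-0.002,0.58,0,0,0],[0.002,-0.002,0.6,0,0,0],[0.002,-0.002,0.6,0,0,0],[0.002,-0.002,0.6,0,0,0]]';python3 -m jog '[[0,0,0,0,0,0]]';python3 calc.py '[[542.5,294.4,0.5,177]]'
```

```text
[542.5 292.6  10. ] -3.3841284620038885
time: 18.3
tool_pos: [543.7, 294.5, 4.3]
tcp_rot: [179.9, 0.1, 177.1]
ft_force: [0.1, -0.6, 0.3]
finger_gap: 64.2
time: 18.4
tool_pos: [543.9, 294.8, 4.6]
tcp_rot: [179.9, 0.1, 177.2]
ft_force: [1.0, 0.1, 1.4]
finger_gap: 63.8
t 18.4 pos [543.9 294.8   4.6] rpy [1.7991e+02 1.1000e-01 1.7716e+02] F [1.  0.1 1.4] gap 63.8
[0.0054, -0.0019, 0.0164, 0.0005, 0.0006, 0.0009]
```

```bash
python3 -m jog '[[0.005,0.003,0.01,0,0,0],[0.005,0.003,0.015,0,0,0],[0.005,0.003,0.015,0,0,0]]'; python3 -m jog '[[0,0,0,0,0,0],[0,0,0,0,0,0],[0,0,0,0,0,0],[0,0,0,0,0,0],[0,0,0,0,0,0],[0,0,0,0,0,0]]' 0 30;python3 calc.py; python3 -m jog '[[0,0,-0.1,0,0,0],[0,0,-0.25,0,0,0],[0,0,-0.45,0,0,0],[0,0,-0.7,0,0,0],[0,0,-0.7,0,0,0],[0,0,-0.7,0,0,0]]'
python3 - <<'E'
from h import *
from bench import r
c=r.snapshot("wrist");cv2.imwrite("pics/w9.png",c["pixels"][:,:,::-1]);np.savez("w9",**c)
E
python3 calc.py '[[553,100,180,180],[565,-97.2,140,183]]'
```

```text
time: 18.7
tool_pos: [540.8, 295.0, -1.6]
tcp_rot: [-180.0, -0.1, 177.2]
ft_force: [0.5, -0.0, -0.8]
finger_gap: 64.1
time: 19.3
tool_pos: [541.3, 295.1, -1.2]
tcp_rot: [180.0, -0.0, 177.2]
ft_force: [0.3, -0.7, 4.3]
finger_gap: 39.2
t 19.3 pos [541.3 295.1  -1.2] rpy [ 1.7999e+02 -5.0000e-02  1.7718e+02] F [ 0.3 -0.7  4.3] gap 39.2
time: 19.9
tool_pos: [542.9, 295.7, 176.6]
tcp_rot: [179.9, 0.2, 177.2]
ft_force: [0.5, -0.0, -1.1]
finger_gap: 39.1
t 19.95 pos [541.4 295.  173.5] rpy [ 1.7999e+02 -4.0000e-02  1.7718e+02] F [ 0.2  1.  -2.8] gap 39.1
[-0.0848, -0.7769, -0.0264, 0.0001, -0.0002, -0.0157]
[-0.1717, -1.5624, 0.1333, 0.0001, -0.0002, -0.0324]
```

View pics/w9.png

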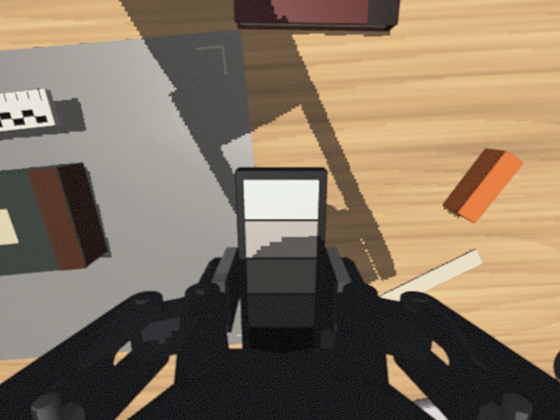

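```bash
python3 -m jog '[[-0.085,-0.777,-0.026,0,0,-0.016],[-0.085,-0.777,-0.026,0,0,-0.016],[-0.085,-0.777,-0.026,0,0,-0.016],[-0.085,-0.777,-0.026,0,0,-0.016],[-0.085,-0.777,-0.026,0,0,-0.016],[-0.085,-0.777,-0.026,0,0,-0.016]]';python3 calc.py '[[564,-97.2,160,183]]'
```

```text
time: 20.55
tool_pos: [551.2, 98.7, 176.6]
tcp_rot: [-180.0, -0.4, 179.9]
ft_force: [-0.9, 0.1, -1.1]
finger_gap: 39.1
t 20.55 pos [551.2  98.7 176.6] rpy [-179.99   -0.38  179.89] F [-0.9  0.1 -1.1] gap 39.1
[-0.0529, -0.7835, 0.0664, -0.0, -0.0021, -0.0173]
```

```bash
python3 -m jog '[[-0.053,-0.783,0.0,0,-0.002,-0.017],[-0.053,-0.783,0.0,0,-0.002,-0.017],[-0.053,-0.783,0.06,0,-0.002,-0.017],[-0.053,-0.783,0.06,0,-0.002,-0.017],[-0.053,-0.783,0.06,0,-0.002,-0.017],[-0.053,-0.783,0.06,0,-0.002,-0.017],[-0.053,-0.783,0.06,0,-0.002,-0.017]]';python3 -m jog '[[0,0,0,0,0,0]]';python3 calc.py '[[564,-97.2,60,183],[564,-97.2,6,183]]'
```

```text
time: 21.25
tool_pos: [565.9, -93.9, 163.7]
tcp_rot: [179.9, 0.2, -176.8]
ft_force: [0.2, -0.3, -1.6]
finger_gap: 39.1
time: 21.35
tool_pos: [566.3, -93.9, 164.5]
tcp_rot: [180.0, 0.2, -176.7]
ft_force: [0.5, 0.5, -0.6]
finger_gap: 39.0
t 21.35 pos [566.3 -93.9 164.5] rpy [ 179.98    0.24 -176.75] F [ 0.5  0.5 -0.6] gap 39.0
[0.0116, -0.0129, 0.4179, 0.0001, 0.0013, 0.0014]
[0.0125, -0.0129, 0.6339, 0.0001, 0.0013, 0.0014]
```

```bash
python3 -m jog '[[0.01,-0.012,0.15,0,0,0.001],[0.01,-0.012,0.35,0,0,0.001],[0.01,-0.012,0.5,0,0,0.001],[0.01,-0.012,0.59,0,0,0.001],[0.01,-0.012,0.61,0,0,0.001],[0.01,-0.012,0.61,0,0,0.001],[0.01,-0.012,0.61,0,0,0.001],[0.01,-0.012,0.61,0,0,0.001]]';python3 calc.py '[[564,-97.2,-0.8,183]]'
```

```text
time: 22.15
tool_pos: [566.5, -99.2, 14.7]
tcp_rot: [-179.9, 0.5, -177.0]
ft_force: [-0.5, -1.1, -0.9]
finger_gap: 39.1
t 22.15 pos [566.5 -99.2  14.7] rpy [-179.93    0.48 -177.04] F [-0.5 -1.1 -0.9] gap 39.1
[0.0101, 0.0084, 0.0619, -0.0004, 0.0027, -0.0002]
```

```bash
python3 -m jog '[[0.008,0.006,0.02,0,0.002,0],[0.008,0.006,0.045,0,0.002,0],[0.008,0.006,0.055,0,0.002,0],[0.008,0.006,0.06,0,0.002,0],[0.008,0.006,0.062,0,0.002,0],[0.008,0.006,0.062,0,0.002,0]]';python3 calc.py '[[564,-97.2,-0.8,183]]'
```

```text
time: 22.75
tool_pos: [562.4, -97.5, -1.3]
tcp_rot: [180.0, -0.2, -177.1]
ft_force: [-12.6, 3.0, 21.7]
finger_gap: 39.2
t 22.75 pos [562.4 -97.5  -1.3] rpy [ 1.7999e+02 -1.6000e-01 -1.7706e+02] F [-12.6   3.   21.7] gap 39.2
[-0.0064, 0.0008, -0.0022, 0.0, -0.0009, -0.0003]
```

```bash
python3 -m jog '[[-0.003,0,-0.005,0,0,0],[-0.003,0,-0.005,0,0,0]]';python3 -m jog '[[0,0,0,0,0,0],[0,0,0,0,0,0],[0,0,0,0,0,0],[0,0,0,0,0,0]]' 0.65;  python3 -m jog '[[0,0,-0.05,0,0,0],[0,0,-0.2,0,0,0],[0,0,-0.4,0,0,0],[0,0,-0.7,0,0,0],[0,0,-0.7,0,0,0],[0,0,-0.7,0,0,0]]';  python3 - <<'E'
from h import *
from bench import r
c=r.snapshot("wrist");cv2.imwrite("pics/w10.png",c["pixels"][:,:,::-1]);np.savez("w10",**c)
E
python3 calc.py '[[517.7,-362.3,170,178.4]]'
```

```text
time: 22.95
tool_pos: [563.4, -97.6, -1.3]
tcp_rot: [-180.0, -0.1, -177.1]
ft_force: [-4.7, 1.6, 8.6]
finger_gap: 38.9
time: 23.35
tool_pos: [563.3, -97.5, -2.2]
tcp_rot: [-180.0, -0.1, -177.1]
ft_force: [0.1, -0.1, 1.1]
finger_gap: 55.5
time: 23.95
tool_pos: [567.1, -98.3, 180.4]
tcp_rot: [-179.8, 0.5, -177.1]
ft_force: [0.4, -0.6, 0.5]
finger_gap: 55.6
t 24.0 pos [565.6 -98.  177.1] rpy [-179.88    0.26 -177.06] F [ 0.3  0.8 -1. ] gap 55.5
[0.2456, -1.0461, 0.0295, -0.0006, 0.0015, 0.0252]
```

View pics/w10.png

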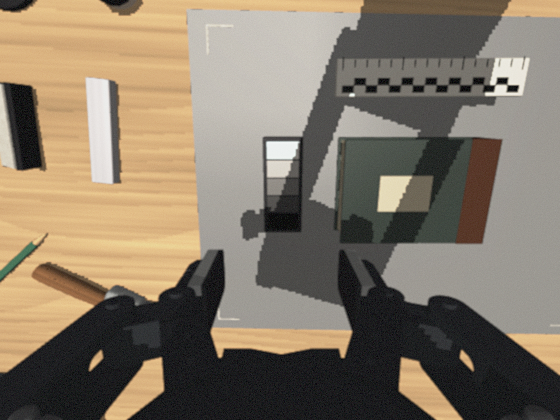

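```bash
python3 - <<'E'
from h import *
c=dict(np.load("w10.npz"))
for pts,z in (([(264,138),(301,138),(300,231),(264,231)],10),([(345,138),(500,139),(485,243),(342,243)],40)):
    W=np.array([ray(c,p,z) for p in pts]);a=W[3]+W[2]-W[1]-W[0]
    print(W.mean(0).round(1),np.rad2deg(np.arctan2(a[1],a[0])))
E
python3 -m jog '[[0.12,-0.52,0,0,0,0.012],[0.12,-0.52,0,0,0,0.012],[0.12,-0.52,0,0,0,0.012],[0.12,-0.52,0,0,0,0.012],[0.12,-0.52,0,0,0,0.012]]' 0.65;python3 -m jog '[[0,0,0,0,0,0]]';python3 calc.py '[[517.7,-362.3,160,178.4]]'
```

```text
[565.5 -98.7  10. ] 2.6310439453586048
[559.   27.5  40. ] 5.145020152899082
time: 24.5
tool_pos: [539.4, -228.9, 171.7]
tcp_rot: [179.9, -0.2, -179.3]
ft_force: [-0.2, 0.2, -0.4]
finger_gap: 55.5
time: 24.6
tool_pos: [540.0, -227.6, 172.2]
tcp_rot: [179.9, -0.2, -179.2]
ft_force: [-0.6, -0.3, 0.4]
finger_gap: 55.5
t 24.6 pos [ 540.  -227.6  172.2] rpy [ 1.7994e+02 -1.7000e-01 -1.7920e+02] F [-0.6 -0.3  0.4] gap 55.5
[0.0967, -0.5374, 0.0484, 0.0003, -0.001, 0.0134]
```

```bash
python3 -m jog '[[0.097,-0.537,0.04,0,0,0.013],[0.097,-0.537,0.04,0,0,0.013],[0.097,-0.537,0.04,0,0,0.013],[0.097,-0.537,0.04,0,0,0.013],[0.097,-0.537,0.04,0,0,0.013]]' 0.65;python3 -m jog '[[0,0,0,0,0,0],[0,0,0,0,0,0]]';python3 calc.py '[[518.5,-362.6,60,178.4],[518.5,-362.6,2,178.4]]';python3 - <<'E'
from h import *
from bench import r
c=r.snapshot("wrist");cv2.imwrite("pics/w11.png",c["pixels"][:,:,::-1]);np.savez("w11",**c)
E
```

```text
time: 25.1
tool_pos: [518.0, -362.6, 162.6]
tcp_rot: [179.9, -0.1, 178.4]
ft_force: [-0.3, -0.0, -0.6]
finger_gap: 55.4
time: 25.3
tool_pos: [518.6, -361.7, 163.3]
tcp_rot: [-180.0, -0.1, 178.6]
ft_force: [-0.6, 0.8, 0.2]
finger_gap: 55.1
t 25.3 pos [ 518.6 -361.7  163.3] rpy [-1.8000e+02 -8.0000e-02  1.7856e+02] F [-0.6  0.8  0.2] gap 55.1
[-0.0002, -0.0035, 0.4134, -0.0, -0.0005, 0.0009]
[-0.0005, -0.0034, 0.6454, -0.0, -0.0005, 0.0009]
```

View pics/w11.png

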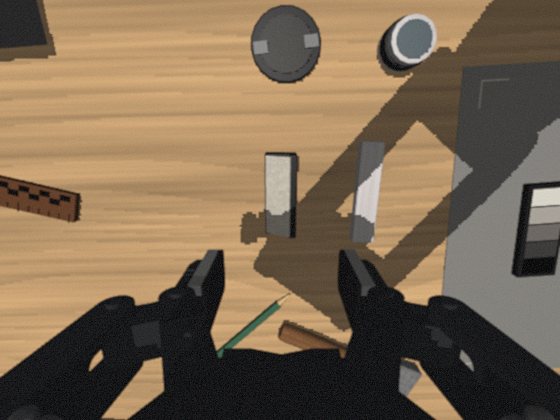

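Run:
```python
from h import *
c=dict(np.load("w11.npz"))
f=lambda q:np.abs(stats(cv2.convexHull(proj(c,boxpts(*q,D["label"])).astype(np.float32)))[:2]-[281,195.5]).sum()
print(proj(c,boxpts(518.5,-362.6,88.4,D["label"])).round(0).tolist())
cv2.imwrite("pics/w11z.png",cv2.resize(c["pixels"][145:250,255:310],None,fx=5,fy=5,interpolation=cv2.INTER_CUBIC)[:,:,::-1])
```

```text
[[267.0, 228.0], [266.0, 233.0], [266.0, 151.0], [265.0, 152.0], [295.0, 228.0], [296.0, 238.0], [296.0, 151.0], [298.0, 154.0]]
```

View pics/w11z.png

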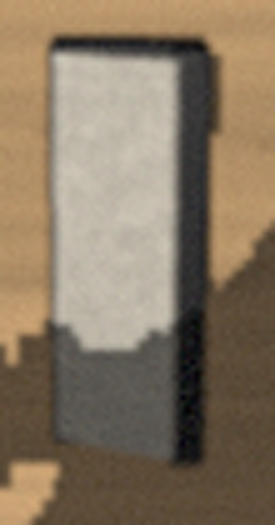

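```bash
python3 -m jog '[[0,-0.0035,0.15,0,0,0],[0,-0.0035,0.35,0,0,0],[0,-0.0035,0.5,0,0,0],[0,-0.0035,0.59,0,0,0],[0,-0.0035,0.62,0,0,0],[0,-0.0035,0.62,0,0,0],[0,-0.0035,0.62,0,0,0],[0,-0.0035,0.62,0,0,0]]';python3 -m jog '[[0,0,0,0,0,0]]';python3 calc.py '[[518.5,-362.6,1.5,178.5]]'
```

```text
time: 26.15
tool_pos: [519.2, -365.4, 10.8]
tcp_rot: [-179.8, 0.1, 178.4]
ft_force: [0.7, -0.2, -0.1]
finger_gap: 55.6
time: 26.25
tool_pos: [518.8, -365.2, 10.3]
tcp_rot: [-179.9, 0.1, 178.4]
ft_force: [-0.8, -1.0, -0.7]
finger_gap: 55.7
t 26.25 pos [ 518.8 -365.2   10.3] rpy [-1.7987e+02  5.0000e-02  1.7844e+02] F [-0.8 -1.  -0.7] gap 55.7
[0.0016, 0.0104, 0.0351, -0.0007, 0.0003, -0.0003]
```

```bash
python3 -m jog '[[0,0.006,0.015,0,0,0],[0,0.006,0.03,0,0,0],[0,0.006,0.03,0,0,0],[0,0.006,0.03,0,0,0]]'; python3 calc.py;python3 -m jog '[[0,0,0,0,0,0],[0,0,0,0,0,0],[0,0,0,0,0,0],[0,0,0,0,0,0],[0,0,0,0,0,0],[0,0,0,0,0,0]]' 0 25;python3 calc.py; python3 -m jog '[[0,0,-0.1,0,0,0],[0,0,-0.25,0,0,0],[0,0,-0.45,0,0,0],[0,0,-0.7,0,0,0],[0,0,-0.7,0,0,0],[0,0,-0.7,0,0,0]]'
python3 - <<'E'
from h import *
from bench import r
c=r.snapshot("wrist");cv2.imwrite("pics/w12.png",c["pixels"][:,:,::-1]);np.savez("w12",**c)
E
python3 calc.py '[[590,-170,180,135],[658.4,32.8,140,93]]'
```

```text
time: 26.65
tool_pos: [517.4, -362.6, 0.4]
tcp_rot: [180.0, -0.1, 178.4]
ft_force: [-0.2, 0.5, -0.1]
finger_gap: 55.5
t 26.65 pos [ 5.174e+02 -3.626e+02  4.000e-01] rpy [ 1.7999e+02 -1.2000e-01  1.7843e+02] F [-0.2  0.5 -0.1] gap 55.5
time: 27.25
tool_pos: [517.8, -363.0, 1.0]
tcp_rot: [-180.0, -0.1, 178.4]
ft_force: [0.9, 0.2, 2.3]
finger_gap: 29.3
t 27.25 pos [ 517.8 -363.     1. ] rpy [-1.7997e+02 -7.0000e-02  1.7843e+02] F [0.9 0.2 2.3] gap 29.3
time: 27.85
tool_pos: [519.6, -364.1, 179.6]
tcp_rot: [-179.8, 0.2, 178.4]
ft_force: [0.2, -0.7, -0.4]
finger_gap: 29.0
t 27.9 pos [ 518.3 -363.1  176.2] rpy [-1.7993e+02 -2.0000e-02  1.7843e+02] F [ 0.1 -0.8 -1. ] gap 29.6
[-0.2657, 0.7798, -0.0162, -0.0004, 0.0001, 0.2413]
[-0.517, 1.5984, 0.1427, -0.0004, 0.0002, 0.4746]
```

View pics/w12.png

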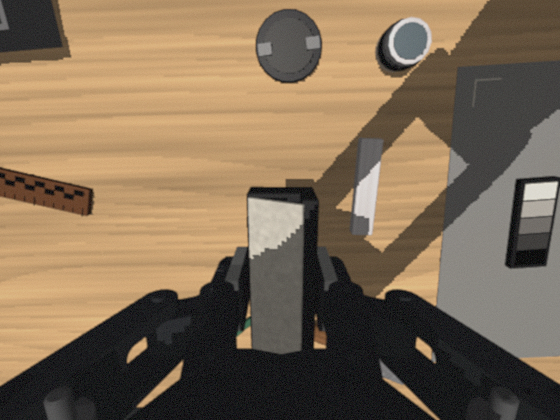

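```bash
python3 -m jog '[[-0.266,0.78,-0.02,0,0,0.241],[-0.266,0.78,-0.02,0,0,0.241],[-0.266,0.78,-0.02,0,0,0.241],[-0.266,0.78,-0.02,0,0,0.241],[-0.266,0.78,-0.02,0,0,0.241],[-0.266,0.78,-0.02,0,0,0.241],[-0.266,0.78,-0.02,0,0,0.241]]';python3 -m jog '[[0,0,0,0,0,0]]';python3 calc.py '[[658.4,33.2,160,93]]'
```

```text
time: 28.6
tool_pos: [588.2, -168.1, 176.8]
tcp_rot: [-179.8, -0.3, 135.1]
ft_force: [-0.6, -0.2, -0.0]
finger_gap: 29.3
time: 28.7
tool_pos: [588.4, -169.4, 177.9]
tcp_rot: [-179.8, -0.3, 135.1]
ft_force: [0.1, -0.4, 0.1]
finger_gap: 29.4
t 28.7 pos [ 588.4 -169.4  177.9] rpy [-179.82   -0.27  135.13] F [ 0.1 -0.4  0.1] gap 29.4
[0.373, 0.7719, 0.0709, -0.0015, -0.0011, 0.2341]
```

```bash
python3 -m jog '[[0.373,0.772,0.06,0,0,0.234],[0.373,0.772,0.06,0,0,0.234],[0.373,0.772,0.06,0,0,0.234],[0.373,0.772,0.06,0,0,0.234],[0.373,0.772,0.06,0,0,0.234],[0.373,0.772,0.06,0,0,0.234],[0.373,0.772,0.06,0,0,0.234],[0.373,0.772,0.06,0,0,0.234]]';python3 -m jog '[[0,0,0,0,0,0],[0,0,0,0,0,0]]';python3 calc.py '[[658.4,33,20,93]]'
```

```text
time: 29.5
tool_pos: [659.6, 31.1, 164.9]
tcp_rot: [-179.9, 0.0, 93.0]
ft_force: [0.5, 0.2, -0.8]
finger_gap: 29.4
time: 29.7
tool_pos: [660.0, 31.4, 165.6]
tcp_rot: [-179.9, 0.0, 92.9]
ft_force: [-0.0, 0.1, -0.7]
finger_gap: 29.3
t 29.7 pos [660.   31.4 165.6] rpy [-1.7992e+02  2.0000e-02  9.2900e+01] F [-0.   0.1 -0.7] gap 29.3
[0.0067, -0.0052, 0.5825, -0.0004, 0.0001, -0.0006]
```

```bash
python3 -m jog '[[0.0067,-0.005,0.15,0,0,0],[0.0067,-0.005,0.35,0,0,0],[0.0067,-0.005,0.5,0,0,0],[0.0067,-0.005,0.58,0,0,0],[0.0067,-0.005,0.6,0,0,0],[0.0067,-0.005,0.6,0,0,0],[0.0067,-0.005,0.6,0,0,0]]';python3 -m jog '[[0,0,0,0,0,0]]';python3 calc.py '[[658.4,33,1,93]]'
```

```text
time: 30.4
tool_pos: [660.1, 34.1, 17.7]
tcp_rot: [179.9, 0.0, 92.9]
ft_force: [0.2, 0.8, 0.4]
finger_gap: 29.3
time: 30.5
tool_pos: [660.4, 34.2, 18.0]
tcp_rot: [179.9, 0.0, 92.9]
ft_force: [-0.3, -0.7, -0.8]
finger_gap: 29.4
t 30.5 pos [660.4  34.2  18. ] rpy [1.7987e+02 3.0000e-02 9.2930e+01] F [-0.3 -0.7 -0.8] gap 29.4
[-0.0044, -0.0082, 0.068, 0.0007, 0.0001, -0.0004]
```

```bash
python3 -m jog '[[-0.004,-0.006,0.03,0,0,0],[-0.004,-0.006,0.05,0,0,0],[-0.004,-0.006,0.06,0,0,0],[-0.004,-0.006,0.066,0,0,0],[-0.004,-0.006,0.068,0,0,0],[-0.004,-0.006,0.068,0,0,0]]';python3 calc.py '[[658.4,33,1,93]]'
```

```text
time: 31.1
tool_pos: [656.7, 33.2, 0.8]
tcp_rot: [-179.8, 0.0, 92.9]
ft_force: [-13.6, -0.6, 22.2]
finger_gap: 29.3
t 31.1 pos [656.7  33.2   0.8] rpy [-1.7984e+02  2.0000e-02  9.2940e+01] F [-13.6  -0.6  22.2] gap 29.3
[-0.0013, 0.0066, -0.0007, -0.0009, 0.0001, -0.0003]
```

```bash
python3 -m jog '[[0,0.006,-0.005,0,0,0],[0,0.006,-0.005,0,0,0]]';python3 -m jog '[[0,0,0,0,0,0],[0,0,0,0,0,0],[0,0,0,0,0,0],[0,0,0,0,0,0]]' 0.52;  python3 -m jog '[[0,0,-0.05,0,0,0],[0,0,-0.2,0,0,0],[0,0,-0.4,0,0,0],[0,0,-0.7,0,0,0],[0,0,-0.9,0,0,0],[0,0,-0.9,0,0,0]]';  python3 - <<'E'
from h import *
from bench import r
c=r.snapshot("wrist");cv2.imwrite("pics/w13.png",c["pixels"][:,:,::-1]);np.savez("w13",**c)
c=r.snapshot("side");cv2.imwrite("pics/s13.png",cv2.resize(c["pixels"][90:250,210:410],(750,600),interpolation=cv2.INTER_CUBIC)[:,:,::-1])
E
python3 calc.py '[[480,280,230,140]]'
```

```text
time: 31.3
tool_pos: [658.7, 33.4, 0.8]
tcp_rot: [-179.9, 0.0, 92.9]
ft_force: [-4.8, -0.0, 11.1]
finger_gap: 29.4
time: 31.7
tool_pos: [658.3, 33.4, -0.7]
tcp_rot: [-179.9, 0.0, 92.9]
ft_force: [0.3, -0.1, -0.1]
finger_gap: 44.3
time: 32.3
tool_pos: [660.9, 33.4, 232.5]
tcp_rot: [179.6, 0.0, 92.9]
ft_force: [1.4, 0.1, 1.0]
finger_gap: 44.4
t 32.4 pos [661.9  33.4 232.9] rpy [1.7944e+02 6.0000e-02 9.2930e+01] F [ 0.6 -1.  -0. ] gap 44.8
[1.0225, -0.6763, 0.004, 0.0028, 0.0016, -0.2615]
```

View pics/w13.png

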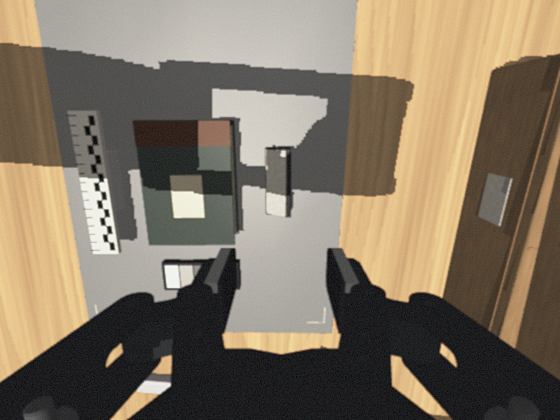

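View pics/s13.png

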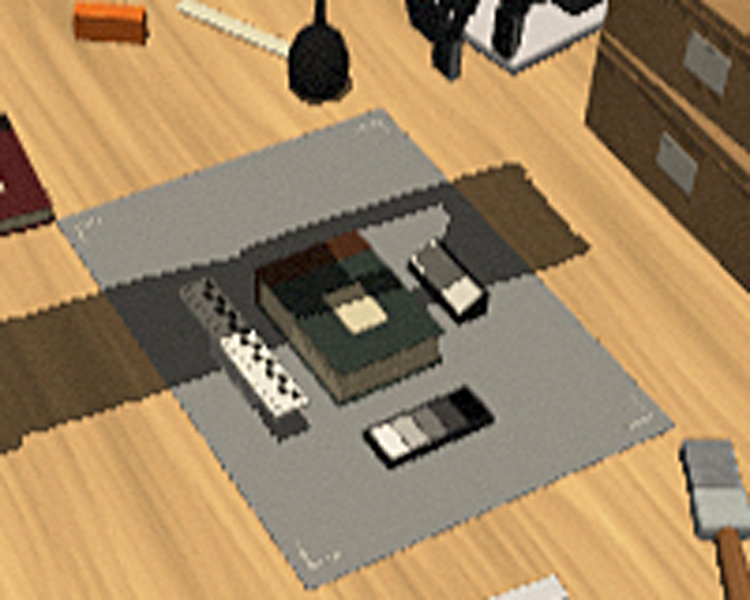

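All four are in place. I'll move the arm aside and check from the top camera.

```bash
python3 -m jog '[[0.95,-0.55,-0.05,0,0,-0.2],[0.95,-0.55,-0.05,0,0,-0.2],[0.95,-0.55,-0.05,0,0,-0.2],[0.95,-0.55,-0.05,0,0,-0.2],[0.95,-0.55,-0.05,0,0,-0.2],[0.95,-0.55,-0.05,0,0,-0.2],[0.95,-0.55,-0.05,0,0,-0.2],[0.95,-0.55,-0.05,0,0,-0.2]]'; python3 -m jog '[[0,0,0,0,0,0],[0,0,0,0,0,0],[0,0,0,0,0,0]]'
python3 - <<'E'
from h import *
from bench import r
c=r.snapshot("top");im=c["pixels"];np.savez("t14",**c)
big=cv2.resize(im[120:225,150:300],None,fx=5,fy=5,interpolation=cv2.INTER_CUBIC)
cv2.imwrite("pics/t14.png",big[:,:,::-1])
b=np.array([558.7,27.5]);t=np.deg2rad(3.0);R=np.array([[np.cos(t),-np.sin(t)],[np.sin(t),np.cos(t)]])
for k,l,z in(("thick",(0,0),0),("bar",(-100,0),32),("target",(0,-125),0),("label",(100,0),0)):
    p=b+R@np.array(l)
    h=cv2.convexHull(proj(c,boxpts(p[0],p[1],3.0,D[k],z)).astype(np.float32))[:,0]
    cv2.polylines(big,[np.int32(((h-[150,120])+.5)*5-.5)],True,(255,0,255),1)
cv2.imwrite("pics/t14o.png",big[:,:,::-1])
E
```

```text
time: 33.2
tool_pos: [509.0, 263.7, 237.1]
tcp_rot: [-179.9, -0.0, 129.0]
ft_force: [-0.1, 0.2, -0.2]
finger_gap: 44.4
time: 33.5
tool_pos: [510.0, 262.6, 237.1]
tcp_rot: [-179.9, -0.0, 128.8]
ft_force: [-0.5, -0.5, -0.2]
finger_gap: 44.5
```

View pics/t14o.png

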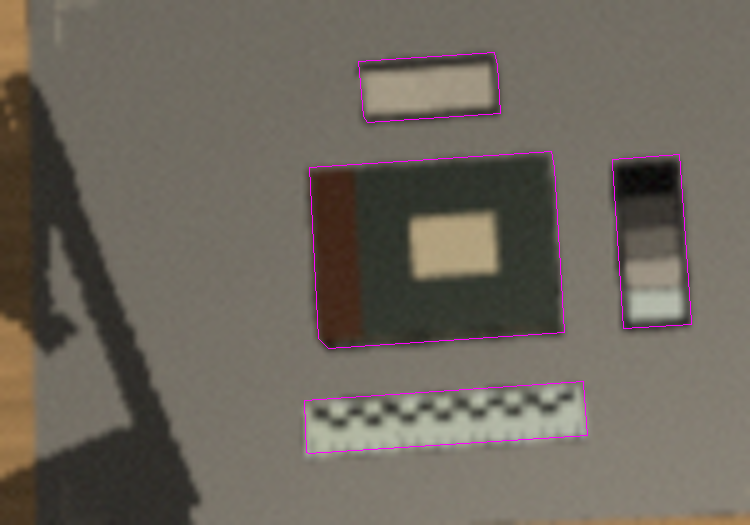

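The goal outlines overlay the book, bar, target and label block to within about 1 px (~3 mm). The label's black back is away from the robot, so the card faces the front. Handing in.

Run:
```python
from bench import r
print(r.hand_in())
```

```text
the job is handed in; nothing more can be done
None
```

I set out the record shot around the thick book and handed it in at about 33.5 s; it reports no verdict. The scale bar lies in front on the tall grey riser, the grey-step target lies flat to the right, and the label block stands behind with its card towards the robot.

**Position checks:**
- **Top camera:** the goal outlines match the bar, target, label block and book to about 1 px (roughly 3 mm).
- **Wrist camera:** it put the riser at (458.9, 22.4) mm, the bar at (458.9, 21.8) and the target at (565.5, −98.7). The goals are (458.6, 22.4) for riser and bar, and (565.0, −97.2) for the target.

**Books:** the thick book still fits its first-measured pose, about (558.7, 27.5) mm and 3°, in the last picture. I did not re-measure the thin book, but the arm never came near it.

**Disagreement:** single views gave the thick book's angle as anything from 2.4° to 5.1°, because the corners were read by eye. I used 3°, which fits the final overlay.

**Not measured:** I did not measure the bar's height separately. It met the riser at the expected height and looks level with the book in the side view.

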